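Lay freshly lacquered boards in the dust-free drying box

TASK

Slide the lid of the drying box fully open, then carry every freshly lacquered serving board from the masking paper to a bay of its own in the box, level on the blade of the trowel slid under it between its feet, never touching the wet boards with the gripper, and leave each board standing flat on the bay floor. Then lay the trowel back on the middle of its cork mat and slide the lid fully shut to keep the sawdust out. Leave the can, the mallet and the sanding block where they are.

Things in the scene. Friction and masses are not known exactly. Their poses are not given: they have to be found in the camera images.
- drying_box: plywood box fixed on the bench, 294 (x) x 284 mm (y), side rails 56 mm high. Origin: on the bench under the middle of the compartment, which is 276 (x) x 124 mm (y): three bays in a row along x, 94 mm apart, parted by strips 10 mm high. Walls 9 mm thick, 44 mm high. The open lid parks over the closed -y end. Notches: see notch_2
- notch_2 (a point): middle of the sill of bay 2's notch, 8 mm above the bench, mid-wall (66.5 mm from the bay's middle along the box's +y). Each bay has such a notch in the +y wall: 58 mm wide, open at the top, cut down to floor level. The trowel's blade and shank pass down through it and out along +y; a board (76 mm wide) cannot
- bay_1 (a point): middle of bay 1's floor, 8 mm above the bench, axes as the box. A bay is 88 mm (x) by 124 mm (y), holds one board with its long side along y, and has its own notch in the +y wall
- bay_2 (a point): middle of bay 2's floor, 8 mm above the bench, axes as the box. A bay is 88 mm (x) by 124 mm (y), holds one board with its long side along y, and has its own notch in the +y wall
- bay_3 (a point): middle of bay 3's floor, 8 mm above the bench, axes as the box. A bay is 88 mm (x) by 124 mm (y), holds one board with its long side along y, and has its own notch in the +y wall
- lid (a joint): sliding lid of the drying box, m: 0 = shut over the bays, 0.136 = fully open, slid along the box's -y. It runs in grooves with about 1.5 N of friction and stays where it is left. A flat 6 mm panel, its top 50 mm above the bench; with it open the bays are open from above
- lid_handle (a point): middle of the bar handle on the lid: a wooden bar 100 mm long (along the box's x), 18 mm wide (y), 30 mm high, its underside on the lid's top; this point is 15 mm below the bar's top and 65 mm above the bench; it moves with the lid
- trowel_handle (a point): middle of the handle of the offset trowel (135 g): flat-sided, 100 mm long (x), 24 wide (y), 26 high; x points to the blade tip, z up. Flat blade 127 x 44 x 3 mm: tip edge 181.5 mm, rear edge 54.5 mm ahead of this point, underside 51 mm below it. A thin cranked shank rises from the blade 44 to 71 mm ahead. It balances 75 mm ahead; it lies flat on its blade
- mat_centre (a point): middle of the cork mat on the bench, 310 mm (x) x 110 mm (y), 1 mm thin, the resting place of the trowel: it should lie with trowel_middle near this point
- board_1: wet lacquered wooden board 1, 100 (its x) x 76 (y) x 28 mm, 50 to 110 g; origin: middle of its underside, z up. A 10 mm top on two feet 18 mm high, 9 mm thick, running along its two long edges: under it is a tunnel along x, 58 mm wide, 18 mm high, open at both ends, for the trowel blade. All boards are alike; some runs have two
- board_2: wet lacquered wooden board 2, 100 (its x) x 76 (y) x 28 mm, 50 to 110 g; origin: middle of its underside, z up. A 10 mm top on two feet 18 mm high, 9 mm thick, running along its two long edges: under it is a tunnel along x, 58 mm wide, 18 mm high, open at both ends, for the trowel blade. All boards are alike; some runs have two
- board_3: wet lacquered wooden board 3, 100 (its x) x 76 (y) x 28 mm, 50 to 110 g; origin: middle of its underside, z up. A 10 mm top on two feet 18 mm high, 9 mm thick, running along its two long edges: under it is a tunnel along x, 58 mm wide, 18 mm high, open at both ends, for the trowel blade. All boards are alike; some runs have two
- lacquer_can: bystander: round tin of lacquer, 100 mm across, 101 mm high; origin: middle of its underside
- mallet: bystander: wooden joiner's mallet lying down, head 70 x 120 x 85 mm about the origin (middle of the head's underside), handle 210 mm towards -x
- sanding_block: bystander: cork-soled sanding block 120 x 65 x 38 mm; origin: middle of its underside
- trowel_middle (a point): half-way along the whole trowel (231.5 mm long from handle end to blade tip), level with the blade's underside: 66 mm ahead of trowel_handle and 51 mm below it; axes as trowel_handle

How it is judged:
On the way, in this order (a step that is already met when the one before it is completed fails the run):
1. the lid of the drying box is fully open (value of joint lid above 0.122 m), for 0.2 s.
2. every board stands flat in the box (x of board_1 in the frame of drying_box between -0.11 and 0.11 m and y of board_1 in the frame of drying_box between -0.02 and 0.02 m and z of board_1 in the frame of drying_box between 0.004 and 0.012 m and angle between each of board_1, board_2, board_3's own z axis and vertical below 0.06 rad and x of board_2 in the frame of drying_box between -0.11 and 0.11 m and y of board_2 in the frame of drying_box between -0.02 and 0.02 m and z of board_2 in the frame of drying_box between 0.004 and 0.012 m and x of board_3 in the frame of drying_box between -0.11 and 0.11 m and y of board_3 in the frame of drying_box between -0.02 and 0.02 m and z of board_3 in the frame of drying_box between 0.004 and 0.012 m), for 0.2 s.
3. the lid is shut again (value of joint lid below 0.006 m), for 0.2 s.
At the end, for the whole second after the job is handed in: every board present stands flat on the drying box's floor (within 4 mm and 3.4 degrees, its middle within 20 mm of the line of bay centres); lid shut to within 6 mm; trowel flat on the bench, its middle within 50 mm of the mat's centre (all of step 2 and value of joint lid below 0.006 m and horizontal distance between trowel_middle and mat_centre below 0.05 m and height (world z) of trowel_middle below 0.012 m and angle between trowel_middle's own z axis and vertical below 0.1 rad); the robot touches nothing.
It fails at once if the gripper's fingers touch a wet board (contact force between the fingers and board_1 above 0.3 N or contact force between the fingers and board_2 above 0.3 N or contact force between the fingers and board_3 above 0.3 N).
It fails at once if a board tilts by more than 14 degrees (angle between any of board_1, board_2, board_3's own z axis and vertical above 0.25 rad).
It fails at once if a bystander is pushed more than 25 mm (distance of any of lacquer_can, mallet, sanding_block from where it was at the start of the episode above 0.025 m).
Of board_1, board_2, board_3 only 2 to 3 are there at a start; the rules pass over those that are not, and their reading is None.
At some moment in a run one of trowel, board_1, board_2, board_3 may be knocked a few centimetres aside while the robot is not near it.
It also fails if it takes over 210 s, if anything falls off the work surface, if the arm or the gripper's body presses on something with over 40 N, if the wrist force passes 120 N, or if a joint passes its speed limit or range.

ROBOT

A 6-joint arm with a two-finger parallel gripper is mounted at the origin on the work surface. World frame = base frame: x ahead of the robot, y to its left, z up, the work surface at z = 0. Lengths are in m, angles in rad, forces in N, time in s.
With the tool pointing down it reaches from about 0.375 to 0.75 m from the base axis. Payload 9 kg.
Tool frame: the origin (TCP) lies at the very end of the fingers, on their centre line; the grasp point (between the pads) lies 19 mm behind it (manip.grip_point_offset is the distance from the TCP to the grasp point, in m); z points along the fingers, y is the direction in which the jaws open and shut (so a half turn about z gives the same grasp; the last joint's range is limited). The gripper opens to 85 mm and grips with 20 to 120 N. Pads are 22 mm wide; open, the fingers measure 114 mm over their backs; the gripper's body (76 mm by 85 mm) begins 54 mm behind the grasp point. The pads swing forward as they close: fully open they stand 13 mm farther back than shut.
Start: joints at [0.933, 0.104, 0.097, 1.564, 0, 1.353], TCP at [0.245, 0.548, 0.231] pointing down, gripper open.
Joint ranges: [-2.99, 2.99], [-0.84, 1.86], [-1.1, 1.16], [-1.84, 2.11], [-1.51, 1.56], [-3.14, 3.14]. Speed limits (rad/s): [2.22, 2.22, 2.57, 3.14, 3.14, 3.14].

INTERFACE

Orientations are given as a 3x3 rotation matrix whose columns are the frame's x, y, z axes.
In Python, from cell import manip gives the robot as it stands.
- The arm moves only by the tool servo_tool, never from a script. Its argument "targets" is one flat list of numbers, 7 for each row, row after row: the turn, a rotation vector about the tool's x, y, z in degrees, then the shift along the tool's x, y, z in mm, then the finger opening in mm, from 0 to 85.4. A call has exactly 8 rows; each row shifts and turns the pose as measured when the row begins, along the tool's axes as they then stand; what a row does not reach is not made up. A row lasts 1/10 s, in which the tool goes at most 50 mm and 8.59 degrees, less where a joint would pass 70% of its speed; a pose out of reach is approached as far as the arm can. A call with a gripper value outside its range is refused whole. The fingers move at their own pace and stop on an object; "squeeze" is the grip in N (left out, the last holds). Time passes only in rows, so rows that do not move let the fingers close, or fill a call up. It gives the time, the measured TCP pose, the force and the opening at its end, in the units of the state.
- manip.observe(): the state, without advancing time (a new reading comes with each control period).
- manip.grab_frame(name): name is "scene" or "top"; returns the picture (384x512x3 uint8, red, green, blue); there is no depth.
- manip.calibration(name): a dict with "mtx" (3x3 intrinsics, pixels), "rvec" (rotation vector, rad) and "tvec" (3), from world to camera coordinates, as OpenCV has them. Camera axes: x right, y down, z forward; pixel columns grow to the right and rows downward; lengths in m; the calibration is good to about 2 mm. A picture is of the moment at which its call begins. calibration takes no time and is no camera call.
- manip.hand_in(): hands the job in, once; it reports no verdict.
The state is a dict: "clock": time; "joint_pos": joint angles; "qvel": joint speeds; "effort": joint torques, N m; "tcp_pos": TCP position; "ee_rot": TCP orientation; "ft_force": force on the tool from outside, world axes, zero at the start; "wrist_torque": the same for the moment, N m; "grip_width": finger opening in m.
Only numpy, scipy, OpenCV 4.12 (cv2) and the standard library are available. Lean on these libraries where they do the work, as an engineer would, in place of code of your own. Each camera call takes 0.05 s, during which the arm holds its last target. There are 200 camera calls.

## Working session

There is one attempt and no reset: what is moved stays moved. The work goes in short steps, Python scripts to look and compute and a tool call to move; the robot and the scene stay as the last step left them, time stands still between calls to the robot, and variables do not carry over. Pictures are saved under pics/ and viewed, about 12 in all and at most 16, crops included, and the job is handed in when it is done.

Besides the shell and the picture viewer there is one more tool, called after ">>>" by a JSON object that holds its "fn" and its "kwargs", one argument or row to a line. servo_tool: Moves the arm, as the interface text tells. Its arguments: {"type":"object","properties":{"targets":{"type":"array"},"squeeze":{"type":"number"}},"required":["targets"]}

```bash
mkdir -p pics; ls
cat > h.py <<'E'
import numpy as np, cv2
from cell import manip
def snap(name,fn):
    im=manip.grab_frame(name); cv2.imwrite('pics/'+fn,cv2.cvtColor(im,cv2.COLOR_RGB2BGR)); return im
def ray(name,px,z):
    c=manip.calibration(name); K=np.array(c['mtx'],float); R=cv2.Rodrigues(np.array(c['rvec'],float))[0]; t=np.array(c['tvec'],float).ravel()
    px=np.atleast_2d(px).astype(float); d=(np.linalg.inv(K)@np.c_[px,np.ones(len(px))].T).T@R; o=-R.T@t
    s=(z-o[2])/d[:,2]; return o+s[:,None]*d
def proj(name,P):
    c=manip.calibration(name); return cv2.projectPoints(np.atleast_2d(P).astype(float),np.array(c['rvec'],float),np.array(c['tvec'],float),np.array(c['mtx'],float),None)[0][:,0]
E
python3 - <<'E'
from h import *
a=snap('top','t0.png'); b=snap('scene','s0.png')
cv2.imwrite('pics/t0b.png',cv2.resize(cv2.imread('pics/t0.png'),(800,600),interpolation=cv2.INTER_CUBIC))
cv2.imwrite('pics/s0b.png',cv2.resize(cv2.imread('pics/s0.png'),(800,600),interpolation=cv2.INTER_CUBIC))
for n in('top','scene'):
    c=manip.calibration(n); print(n,c); R=cv2.Rodrigues(np.array(c['rvec']))[0]; print(-R.T@np.ravel(c['tvec']))
print(manip.observe(), manip.grip_point_offset)
E
```

```text
pics
top {'mtx': array([[408.00690589,   0.        , 260.01872659],
       [  0.        , 408.00690589, 189.77336393],
       [  0.        ,   0.        ,   1.        ]]), 'rvec': array([ 2.17536525, -2.17852461,  0.1313783 ]), 'tvec': array([0.05084123, 0.4852582 , 1.28352149])}
[0.35109563 0.07343285 1.3254536 ]
scene {'mtx': array([[486.09697497,   0.        , 256.1305691 ],
       [  0.        , 486.09697497, 181.14963379],
       [  0.        ,   0.        ,   1.        ]]), 'rvec': array([ 0.74587656,  2.66046429, -1.05455197]), 'tvec': array([ 0.39078767, -0.1998612 ,  1.90921238])}
[1.06673276 1.04922838 1.26449692]
{'clock': 0.1, 'joint_pos': array([ 9.33314273e-01,  1.04657120e-01,  9.65709481e-02,  1.56389532e+00,
       -1.51099777e-05,  1.35307530e+00]), 'qvel': array([ 0.002318  , -0.0015548 ,  0.00412858, -0.00082939,  0.00018062,
       -0.0003388 ]), 'effort': array([ 4.29737906e-03, -5.58209252e+01,  5.04718995e+01,  1.30414782e-02,
       -3.65216520e-04, -7.63376732e-06]), 'tcp_pos': array([0.24435621, 0.5476707 , 0.23060297]), 'ee_rot': array([[-9.13186279e-01,  4.07541825e-01, -6.93237145e-04],
       [ 4.07542344e-01,  9.13185805e-01, -9.61388255e-04],
       [ 2.41248396e-04, -1.16045005e-03, -9.99999298e-01]]), 'ft_force': array([-0.02039554,  0.8566102 ,  0.26677498]), 'wrist_torque': array([ 0.03627035,  0.03704501, -0.01762633]), 'grip_width': 0.0852610280577285} 0.0187
```

View pics/t0b.png

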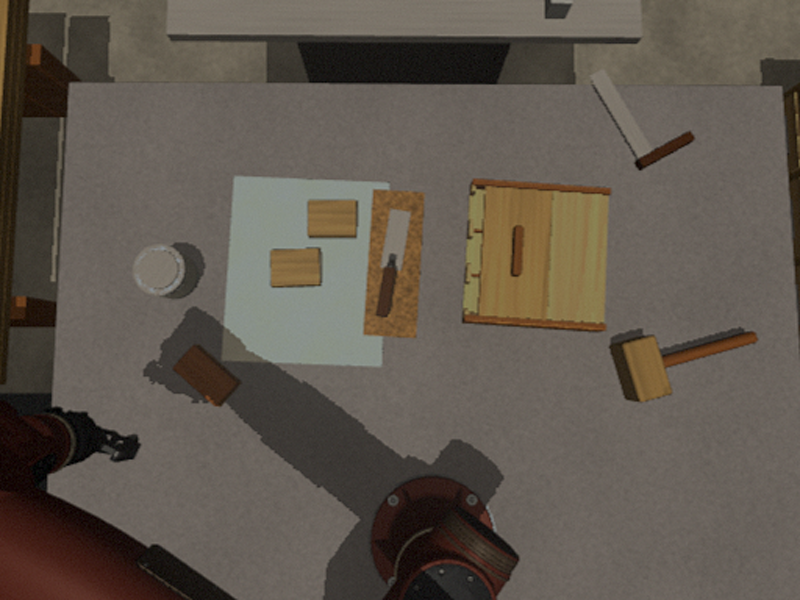

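View pics/s0b.png

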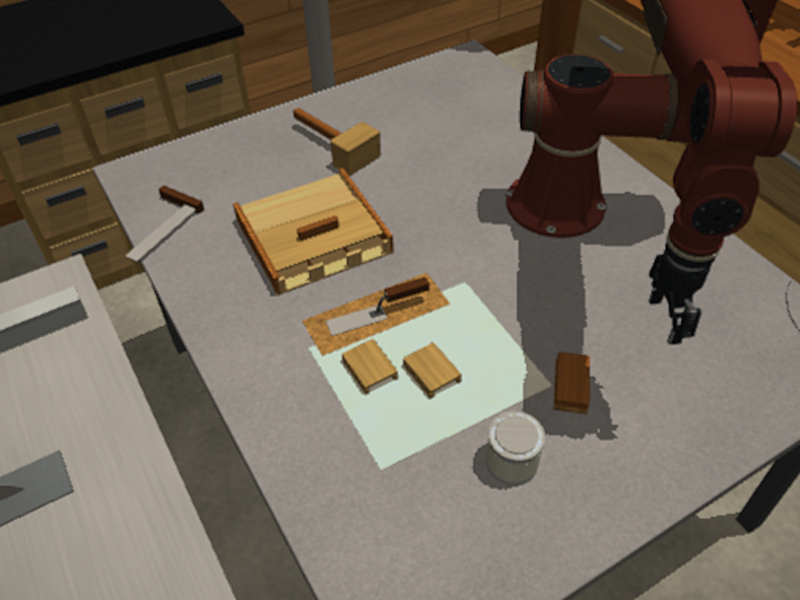

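The top view (800x600) shows two boards at (332,217) and (295,267), and the trowel on its mat with the handle at (387,290) and the tip at (400,212). The lid handle is at (517,251), the can at (160,270), the block at (207,375) and the mallet at (640,368). Image up is +x and image left is +y.

```bash
cat >> h.py <<'E'
def rects(im,mask,name,z,amin=40,roi=None):
    m=mask.astype(np.uint8)
    if roi: k=np.zeros_like(m); x0,y0,x1,y1=roi; k[y0:y1,x0:x1]=1; m*=k
    m=cv2.morphologyEx(m,cv2.MORPH_OPEN,np.ones((2,2),np.uint8))
    for c in cv2.findContours(m,cv2.RETR_EXTERNAL,cv2.CHAIN_APPROX_NONE)[0]:
        if cv2.contourArea(c)<amin: continue
        w=ray(name,c[:,0].astype(float),z)[:,:2]*1000
        (cx,cy),(a,b),ang=cv2.minAreaRect(w.astype(np.float32))
        if a<b: a,b,ang=b,a,ang+90
        print(f'  px{c[:,0].mean(0).round()} ctr=({cx:.1f},{cy:.1f}) size={a:.0f}x{b:.0f} long-axis={((ang+90)%180)-90:.1f}deg')
E
python3 - <<'E'
from h import *
im=cv2.cvtColor(cv2.imread('pics/t0.png'),cv2.COLOR_BGR2RGB); hsv=cv2.cvtColor(im,cv2.COLOR_RGB2HSV)
for n,p in dict(board=(332,217),board2=(295,267),paper=(290,320),mat=(375,300),mat2=(412,270),blade=(398,230),hand=(386,292),lidh=(517,251),lid=(535,280),rail=(540,186),rail2=(540,326),can=(160,270),bench=(450,120),sand=(207,375),wallin=(478,250)).items():
    x,y=int(p[0]*.64),int(p[1]*.64); print(n,hsv[y-1:y+2,x-1:x+2].reshape(-1,3).mean(0).round())
E
```

```text
board [ 18. 134. 134.]
board2 [ 18. 132. 135.]
paper [ 63.  14. 145.]
mat [ 16. 142. 120.]
mat2 [ 16. 144. 110.]
blade [ 18.  37. 128.]
hand [ 12. 136.  68.]
lidh [ 14. 174.  94.]
lid [ 20. 136. 138.]
rail [ 13. 177. 108.]
rail2 [ 14. 172.  96.]
can [ 18.  36. 123.]
bench [ 13.  32. 106.]
sand [ 12. 150.  60.]
wallin [ 25. 104. 138.]
```

```bash
cat >> h.py <<'E'
def load(fn): 
    im=cv2.cvtColor(cv2.imread('pics/'+fn),cv2.COLOR_BGR2RGB); return im,cv2.cvtColor(im,cv2.COLOR_RGB2HSV).astype(int)
def survey(fn,name='top'):
    im,q=load(fn); H,S,V=q[...,0],q[...,1],q[...,2]
    print('boards z28'); rects(im,(S>80)&(H<26)&(V>60),name,.028,200,(145,110,237,235))
    print('mat z1'); rects(im,(S>80)&(V>60),name,.001,500,(232,115,280,222))
    print('trowel handle z64'); rects(im,(V<85),name,.064,40,(235,120,275,210))
    print('blade z4'); rects(im,(S<80)&(V>80)&(V<200),name,.004,60,(240,128,268,175))
    print('lid handle z80'); rects(im,(S>155),name,.080,60,(310,130,380,195))
    print('rails z56'); rects(im,(S>155),name,.056,100,(290,110,400,130)); rects(im,(S>155),name,.056,100,(290,195,400,220))
E
python3 - <<'E'
from h import *
survey('t0.png')
im,q=load('t0.png'); H,S,V=q[...,0],q[...,1],q[...,2]
print('sand z38'); rects(im,(S>110)&(V<100),'top',.038,60,(100,215,160,262))
print('can rim z101', ray('top',[[133*.64,270*.64],[186*.64,270*.64],[160*.64,244*.64],[160*.64,297*.64]],.101).round(3).tolist())
x0,y0,x1,y1=140,105,400,220
cv2.imwrite('pics/c0.png',cv2.resize(cv2.imread('pics/t0.png')[y0:y1,x0:x1],None,fx=3,fy=3,interpolation=cv2.INTER_CUBIC))
E
```

```text
boards z28
  px[190. 172.] ctr=(542.2,275.0) size=100x76 long-axis=-87.0deg
  px[213. 141.] ctr=(645.2,201.9) size=97x76 long-axis=-89.9deg
mat z1
  px[253. 169.] ctr=(557.4,72.2) size=310x109 long-axis=-3.7deg
trowel handle z64
  px[249. 184.] ctr=(501.0,85.6) size=125x28 long-axis=-9.7deg
blade z4
  px[254. 155.] ctr=(606.8,69.9) size=126x45 long-axis=-9.3deg
lid handle z80
  px[332. 161.] ctr=(567.9,-172.3) size=98x19 long-axis=-1.2deg
rails z56
  px[347. 120.] ctr=(705.3,-228.0) size=277x12 long-axis=85.8deg
  px[343. 207.] ctr=(426.7,-207.2) size=280x16 long-axis=86.0deg
sand z38
  px[133. 241.] ctr=(323.6,447.0) size=122x67 long-axis=48.8deg
can rim z101 [[0.529, 0.577, 0.101], [0.529, 0.476, 0.101], [0.58, 0.528, 0.101], [0.477, 0.524, 0.101]]
```

View pics/c0.png

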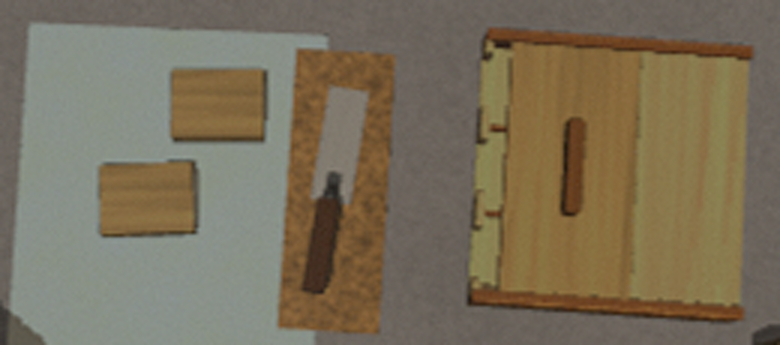

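Two boards, with the box yawed about -4°. I'll start with the lid: align the jaws with the box y axis and move over the handle bar.

>>> {"fn": "servo_tool", "kwargs": {
  "targets": [0,0,-6.7,0,0,0,85,0,0,-6.7,0,0,0,85,0,0,-6.7,0,0,0,85,0,0,0,-22,-41,0,85,0,0,0,-22,-41,0,85,0,0,0,-22,-41,0,85,0,0,0,-22,-41,0,85,0,0,0,-22,-41,0,85],
  "squeeze": 60
}}

```text
clock: 0.9
tcp_pos: [0.3419, 0.333, 0.2251]
ee_rot: [[-0.999, 0.045, -0.007], [0.045, 0.999, -0.006], [0.007, -0.007, -1.0]]
ft_force: [1.3, -0.0, 1.2]
grip_width: 0.0852
```

```bash
cat >> h.py <<'E'
def go(x,y,z,th):
    "needed yaw about tool z (deg) and shift in tool axes (after the yaw), mm; th = world angle of tool x"
    s=manip.observe(); R=np.array(s['ee_rot']); p=np.array(s['tcp_pos'])*1000
    t=np.radians(th); c,n=np.cos(t),np.sin(t); G=np.array([[c,n,0],[n,-c,0],[0,0,-1]])
    rv=np.degrees(cv2.Rodrigues(R.T@G)[0].ravel()); d=G.T@(np.array([x,y,z])-p)
    print('t',round(s['clock'],2),'tcp',p.round(1),'yaw',np.degrees(np.arctan2(R[1,0],R[0,0])).round(1),'grip',round(s['grip_width']*1000,1),'F',np.round(s['ft_force'],1),'J',np.degrees(s['joint_pos']).round())
    print('  rotvec',rv.round(2),'shift tool',d.round(1))
E
python3 -c "
from h import *
go(568,-172,100,176)"
```

```text
t 0.9 tcp [341.9 333.  225.1] yaw 177.4 grip 85.2 F [ 1.3 -0.   1.2] J [ 29. -15. -15.  90.  -0.  31.]
  rotvec [-0.39 -0.37  1.44] shift tool [-260.7 -488.   125.1]
```

>>> {"fn": "servo_tool", "kwargs": {
  "targets": [-0.4,-0.4,1.4,-20,-39,5,85,0,0,0,-21,-40,5,85,0,0,0,-21,-40,5,85,0,0,0,-21,-40,5,85,0,0,0,-21,-40,5,85,0,0,0,-21,-40,5,85,0,0,0,-21,-40,5,85,0,0,0,-21,-40,5,85]
}}

```text
clock: 1.7
tcp_pos: [0.4899, -0.0109, 0.183]
ee_rot: [[-0.998, 0.07, 0.003], [0.07, 0.998, 0.001], [-0.003, 0.001, -1.0]]
ft_force: [1.5, 1.1, 0.1]
grip_width: 0.085
```

```bash
python3 -c "
from h import *
go(568,-172,100,176)"
```

```text
t 1.7 tcp [489.9 -10.9 183. ] yaw 176.0 grip 85.0 F [1.5 1.1 0.1] J [-17. -14. -18.  85.   0. -13.]
  rotvec [0.07 0.14 0.  ] shift tool [ -89.2 -155.3   83. ]
```

>>> {"fn": "servo_tool", "kwargs": {
  "targets": [0,0,0,-22,-39,5,85,0,0,0,-22,-39,10,85,0,0,0,-22,-39,20,85,0,0,0,-23,-38,20,85,0,0,0,0,0,20,85,0,0,0,0,0,4,85,0,0,0,0,0,0,85,0,0,0,0,0,0,85]
}}

```text
clock: 2.5
tcp_pos: [0.5683, -0.1825, 0.0985]
ee_rot: [[-0.997, 0.077, -0.001], [0.077, 0.997, 0.003], [0.001, 0.003, -1.0]]
ft_force: [0.6, -0.9, 0.5]
grip_width: 0.0851
```

```bash
python3 -c "
from h import *
go(568,-172,60,176)
a=snap('top','t1.png');b=snap('scene','s1.png')
u=proj('scene',[.568,-.172,.08])[0].astype(int)
cv2.imwrite('pics/s1c.png',cv2.resize(b[u[1]-80:u[1]+80,u[0]-100:u[0]+100,::-1],None,fx=3.5,fy=3.5,interpolation=cv2.INTER_CUBIC))
"
```

```text
t 2.5 tcp [ 568.3 -182.5   98.5] yaw 175.6 grip 85.1 F [ 0.6 -0.9  0.5] J [-30.   7.  -8.  76.   0. -26.]
  rotvec [ 0.16 -0.06 -0.41] shift tool [ 1.1 10.5 38.5]
```

View pics/s1c.png

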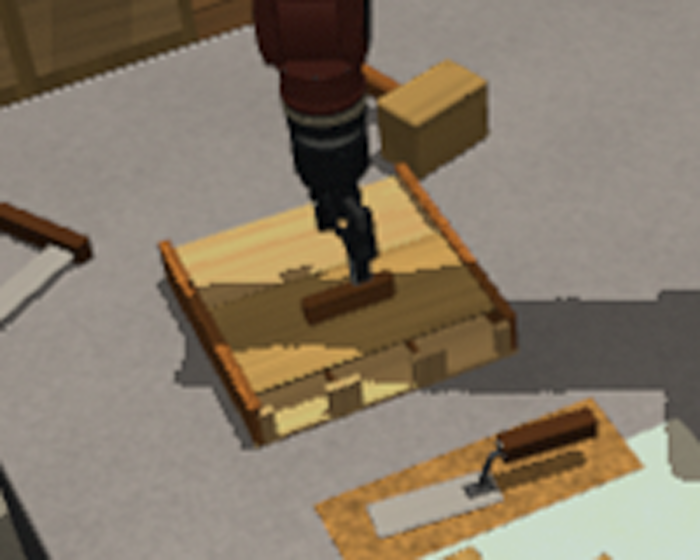

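The gripper is above the lid bar but 10 mm too far toward -y. I'll correct that, lower and close.

>>> {"fn": "servo_tool", "kwargs": {
  "targets": [0,0,0,1,10,0,85,0,0,0,0,0,15,85,0,0,0,0,0,15,85,0,0,0,0,0,8,85,0,0,0,0,0,0,10,0,0,0,0,0,0,10,0,0,0,0,0,0,10,0,0,0,0,0,0,10]
}}

```text
clock: 3.4
tcp_pos: [0.5693, -0.1702, 0.0599]
ee_rot: [[-0.997, 0.074, 0.003], [0.074, 0.997, 0.001], [-0.003, 0.001, -1.0]]
ft_force: [0.1, -0.1, -0.7]
grip_width: 0.0278
```

>>> {"fn": "servo_tool", "kwargs": {
  "targets": [0,0,0,0,0,0,10,0,0,0,0,0,0,10,0,0,0,0,0,0,10,0,0,0,0,0,0,10,0,0,0,0,0,0,10,0,0,0,0,0,0,10,0,0,0,0,0,0,10,0,0,0,0,0,0,10]
}}

```text
clock: 4.2
tcp_pos: [0.5694, -0.1704, 0.0604]
ee_rot: [[-0.997, 0.074, 0.003], [0.074, 0.997, 0.001], [-0.003, 0.001, -1.0]]
ft_force: [0.4, -0.2, -1.0]
grip_width: 0.0165
```

```bash
python3 -c "
from h import *
go(560,-300,60,176)
"
```

```text
t 4.2 tcp [ 569.4 -170.4   60.4] yaw 175.8 grip 16.5 F [ 0.4 -0.2 -1. ] J [-29.   7. -11.  72.   0. -25.]
  rotvec [ 0.05  0.18 -0.23] shift tool [   0.3 -130.     0.4]
```

>>> {"fn": "servo_tool", "kwargs": {
  "targets": [0,0,0,0,-8,0,10,0,0,0,0,-16,0,10,0,0,0,0,-18,0,10,0,0,0,0,-18,0,10,0,0,0,0,-18,0,10,0,0,0,0,-18,0,10,0,0,0,0,-12,0,10,0,0,0,0,-8,0,10]
}}

```text
clock: 5.0
tcp_pos: [0.5616, -0.2812, 0.0602]
ee_rot: [[-0.998, 0.066, 0.009], [0.067, 0.997, 0.032], [-0.007, 0.033, -0.999]]
ft_force: [5.3, 62.9, 25.7]
grip_width: 0.0166
```

>>> {"fn": "servo_tool", "kwargs": {
  "targets": [0,0,0,0,-6,0,10,0,0,0,0,-6,0,10,0,0,0,0,-5,0,10,0,0,0,0,-5,0,10,0,0,0,0,-4,0,10,0,0,0,0,-4,0,10,0,0,0,0,-3,0,10,0,0,0,0,0,0,10]
}}

```text
clock: 5.8
tcp_pos: [0.5619, -0.2799, 0.0602]
ee_rot: [[-0.999, 0.044, 0.009], [0.045, 0.994, 0.1], [-0.005, 0.101, -0.995]]
ft_force: [0.9, 1.2, -2.7]
grip_width: 0.0169
```

>>> {"fn": "servo_tool", "kwargs": {
  "targets": [0,0,0,0,0,0,45,0,0,0,0,0,0,45,0,0,0,0,0,0,45,0,0,0,0,0,-20,50,0,0,0,0,0,-30,60,5.7,0,0,0,0,-40,85,0,0,0,0,0,-40,85,0,0,0,0,40,-10,85]
}}

```text
clock: 6.6
tcp_pos: [0.5595, -0.2571, 0.2004]
ee_rot: [[-0.999, 0.054, -0.001], [0.054, 0.999, -0.003], [0.001, -0.003, -1.0]]
ft_force: [1.1, 1.0, -0.3]
grip_width: 0.0852
```

```bash
python3 -c "
from h import *
go(490,88,150,170.5)
"
```

```text
t 6.6 tcp [ 559.5 -257.1  200.4] yaw 176.9 grip 85.2 F [ 1.1  1.  -0.3] J [-37.   8.   5.  87.  -0. -34.]
  rotvec [-0.17 -0.02  6.41] shift tool [125.5 328.9  50.4]
```

>>> {"fn": "servo_tool", "kwargs": {
  "targets": [0,0,6.4,12,40,0,85,0,0,0,18,45,5,85,0,0,0,18,45,7,85,0,0,0,18,45,7,85,0,0,0,18,45,7,85,0,0,0,18,45,7,85,0,0,0,15,38,7,85,0,0,0,0,0,0,85]
}}

```text
clock: 7.4
tcp_pos: [0.4905, 0.0681, 0.1617]
ee_rot: [[-0.985, 0.174, 0.01], [0.174, 0.985, -0.009], [-0.012, -0.007, -1.0]]
ft_force: [0.1, -0.7, 0.0]
grip_width: 0.085
```

```bash
python3 -c "
from h import *
go(490,88,120,170.5)
b=snap('scene','s2.png');a=snap('top','t2.png')
survey('t2.png')
cv2.imwrite('pics/t2c.png',cv2.resize(a[95:230,130:410,::-1],None,fx=2.8,fy=2.8,interpolation=cv2.INTER_CUBIC))
"
```

```text
t 7.4 tcp [490.5  68.1 161.7] yaw 170.0 grip 85.0 F [ 0.1 -0.7  0. ] J [ -7. -13. -20.  82.  -0.   3.]
  rotvec [-0.42  0.68 -0.51] shift tool [ 3.8 19.5 41.7]
boards z28
  px[190. 172.] ctr=(542.2,275.0) size=100x76 long-axis=-87.0deg
  px[225. 175.] ctr=(513.8,186.9) size=345x126 long-axis=0.2deg
mat z1
  px[255. 169.] ctr=(538.1,61.2) size=310x156 long-axis=-0.1deg
trowel handle z64
  px[254. 175.] ctr=(551.0,64.8) size=265x123 long-axis=-0.1deg
blade z4
lid handle z80
  px[367. 163.] ctr=(561.8,-280.9) size=98x21 long-axis=-3.9deg
rails z56
  px[347. 120.] ctr=(704.6,-228.0) size=276x13 long-axis=86.2deg
  px[342. 207.] ctr=(426.6,-207.1) size=280x15 long-axis=86.1deg
```

View pics/t2c.png

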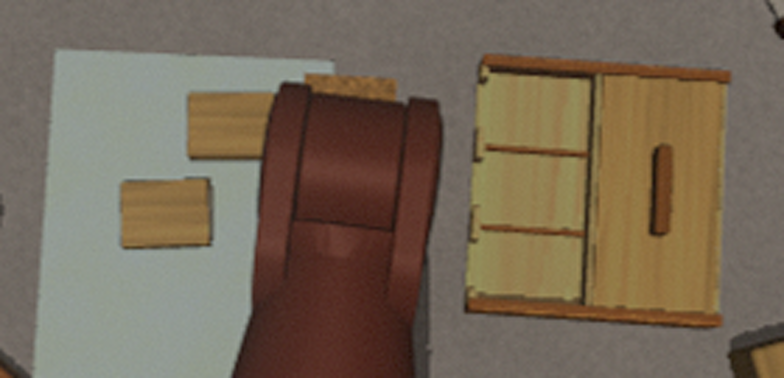

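The lid is fully open and three bays are visible, with strips at about crop y=151 and y=231. I'll measure the bays and check the gripper over the trowel in the scene view.

```bash
python3 -c "
from h import *
im,q=load('t2.png'); H,S,V=q[...,0],q[...,1],q[...,2]
print('strips z18'); rects(im,(S>140)&(V<125),'top',.018,20,(302,140,340,185))
def c2(x,y): return [x/2.8+130,y/2.8+95]
print('strip ends z18',ray('top',[c2(488,148),c2(587,155),c2(482,228),c2(583,235)],.018).round(4)[:,:2].tolist())
b=cv2.imread('pics/s2.png'); u=proj('scene',[.55,.075,.05])[0].astype(int)
cv2.imwrite('pics/s2c.png',cv2.resize(b[u[1]-70:u[1]+50,u[0]-70:u[0]+90],None,fx=4.5,fy=4.5,interpolation=cv2.INTER_CUBIC))
# handle ends in world by scene: project expected handle corners
print(u)
"
```

```text
strips z18
  px[322. 150.] ctr=(617.9,-154.3) size=115x7 long-axis=86.4deg
strip ends z18 [[0.6234, -0.0948], [0.6153, -0.2104], [0.5294, -0.0865], [0.5212, -0.2036]]
[243 188]
```

View pics/s2c.png

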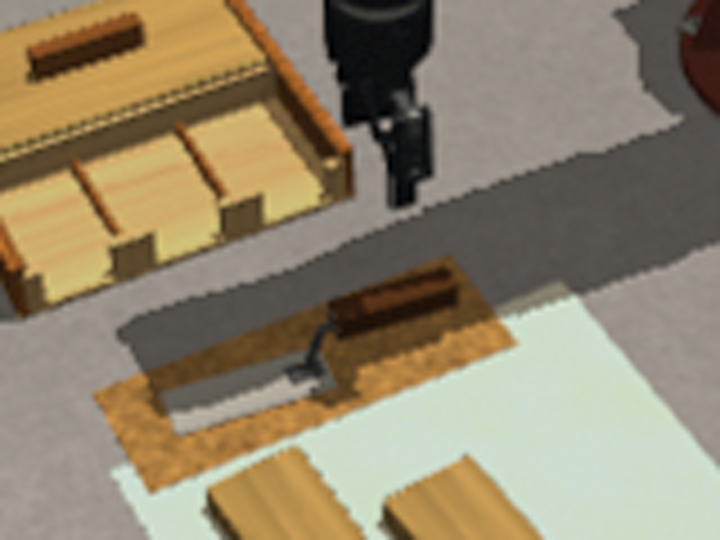

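>>> {"fn": "servo_tool", "kwargs": {
  "targets": [-0.4,0.7,-0.5,4,19,0,85,0,0,0,0,0,25,85,0,0,0,0,0,25,85,0,0,0,0,0,0,85,0,0,0,0,0,0,85,0,0,0,0,0,0,85,0,0,0,0,0,0,85,0,0,0,0,0,0,85]
}}

```text
clock: 8.3
tcp_pos: [0.4977, 0.076, 0.1174]
ee_rot: [[-0.984, 0.178, 0.01], [0.178, 0.984, -0.005], [-0.01, -0.003, -1.0]]
ft_force: [0.7, 1.0, -0.8]
grip_width: 0.0853
```

```bash
python3 -c "
from h import *
go(490,88,34,170.5)
"
```

```text
t 8.3 tcp [497.7  76.  117.4] yaw 169.8 grip 85.3 F [ 0.7  1.  -0.8] J [ -6. -11. -23.  78.  -0.   4.]
  rotvec [-0.16  0.59 -0.73] shift tool [ 9.6 10.6 83.4]
```

>>> {"fn": "servo_tool", "kwargs": {
  "targets": [-0.2,0.6,-0.7,3,4,5,85,0,0,0,3,4,15,85,0,0,0,3,3,20,85,0,0,0,0,0,20,85,0,0,0,0,0,10,85,0,0,0,0,0,0,85,0,0,0,0,0,0,85,0,0,0,0,0,0,85]
}}

```text
clock: 9.1
tcp_pos: [0.4897, 0.0908, 0.0429]
ee_rot: [[-0.987, 0.163, -0.001], [0.163, 0.987, 0.002], [0.001, 0.001, -1.0]]
ft_force: [0.4, -0.6, 0.6]
grip_width: 0.0854
```

```bash
python3 -c "
from h import *
go(490,88,34,170.5)
"
```

```text
t 9.1 tcp [489.7  90.8  42.9] yaw 170.6 grip 85.4 F [ 0.4 -0.6  0.6] J [ -5.  -9. -29.  70.   0.   5.]
  rotvec [ 0.08 -0.05  0.13] shift tool [-0.8 -2.8  8.9]
```

>>> {"fn": "servo_tool", "kwargs": {
  "targets": [0,0,0,0,-1,3,85,0,0,0,0,-1,3,85,0,0,0,0,-1,2,70,0,0,0,0,0,0,10,0,0,0,0,0,0,10,0,0,0,0,0,0,10,0,0,0,0,0,0,10,0,0,0,0,0,0,10],
  "squeeze": 110
}}

```text
clock: 9.9
tcp_pos: [0.4913, 0.0871, 0.037]
ee_rot: [[-0.987, 0.163, 0.004], [0.163, 0.987, 0.001], [-0.004, 0.001, -1.0]]
ft_force: [-0.0, 0.8, -1.1]
grip_width: 0.0225
```

>>> {"fn": "servo_tool", "kwargs": {
  "targets": [0,0,0,0,0,0,10,0,0,0,0,0,0,10,0,0,0,0,0,0,10,0,0,0,0,0,-3,10,0,0,0,0,0,-10,10,0,0,0,0,0,-20,10,0,0,0,0,0,-20,10,0,0,0,0,0,-10,10]
}}

```text
clock: 10.7
tcp_pos: [0.4888, 0.0874, 0.1015]
ee_rot: [[-0.987, 0.163, -0.001], [0.163, 0.987, 0.002], [0.002, 0.001, -1.0]]
ft_force: [-0.1, -0.5, -1.0]
grip_width: 0.0221
```

```bash
python3 -c "
from h import *
go(560,20,200,-92)
b=snap('scene','s3.png')
u=proj('scene',[.55,.075,.05])[0].astype(int)
cv2.imwrite('pics/s3c.png',cv2.resize(b[u[1]-70:u[1]+50,u[0]-70:u[0]+90,::-1],None,fx=4.5,fy=4.5,interpolation=cv2.INTER_CUBIC))
"
```

```text
t 10.7 tcp [488.8  87.4 101.5] yaw 170.6 grip 22.1 F [-0.1 -0.5 -1. ] J [ -5. -11. -25.  77.   0.   4.]
  rotvec [  0.13   0.   -97.39] shift tool [ 64.9 -73.5 -98.5]
```

View pics/s3c.png

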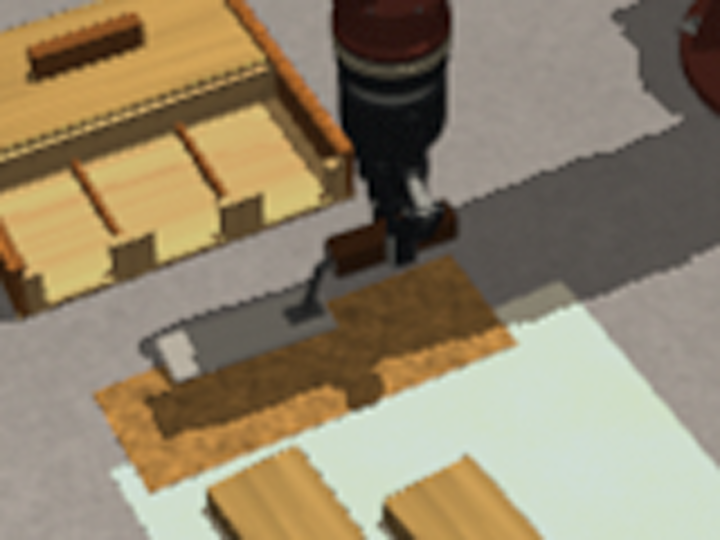

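>>> {"fn": "servo_tool", "kwargs": {
  "targets": [0,0,-7,0,0,-4,10,0,0,-8.5,0,0,-4,10,0,0,-8.5,0,0,-4,10,0,0,-8.5,0,0,0,10,0,0,-8.5,0,0,0,10,0,0,-8.5,0,0,0,10,0,0,-8.5,0,0,0,10,0,0,-8.5,0,0,0,10]
}}

```text
clock: 11.55
tcp_pos: [0.4888, 0.0873, 0.1133]
ee_rot: [[-0.529, -0.849, -0.001], [-0.849, 0.529, 0.001], [-0.0, 0.002, -1.0]]
ft_force: [0.1, 0.1, -2.1]
grip_width: 0.0224
```

>>> {"fn": "servo_tool", "kwargs": {
  "targets": [0,0,-8.5,0,0,0,10,0,0,-8.5,0,0,0,10,0,0,-8.5,0,0,0,10,0,0,-7,0,0,0,10,0,0,0,15,-15,0,10,0,0,0,20,-20,0,10,0,0,0,18,-18,0,10,0,0,0,5,-5,0,10]
}}

```text
clock: 12.35
tcp_pos: [0.5478, 0.0301, 0.1091]
ee_rot: [[0.029, -1.0, -0.005], [-1.0, -0.029, 0.001], [-0.001, 0.005, -1.0]]
ft_force: [0.1, 0.2, -1.6]
grip_width: 0.0221
```

```bash
python3 -c "
from h import *
go(554.5,30,100,-87)
"
```

```text
t 12.35 tcp [547.8  30.1 109.1] yaw -88.3 grip 22.1 F [ 0.1  0.2 -1.6] J [ -11.   -2.  -15.   77.    0. -102.]
  rotvec [ 0.3   0.07 -1.34] shift tool [ 0.4 -6.7  9.1]
```

>>> {"fn": "servo_tool", "kwargs": {
  "targets": [0,0,-1.3,0,-2,5,10,0,0,0,0,-2,12,10,0,0,0,0,-2,15,10,0,0,0,0,0,15,10,0,0,0,0,0,10,10,0,0,0,0,0,5,10,0,0,0,0,0,0,10,0,0,0,0,0,0,10]
}}

```text
clock: 13.15
tcp_pos: [0.55, 0.0329, 0.0385]
ee_rot: [[0.055, -0.998, -0.011], [-0.998, -0.055, 0.002], [-0.003, 0.011, -1.0]]
ft_force: [0.3, 0.3, -1.7]
grip_width: 0.0223
```

```bash
python3 -c "
from h import *
go(554.5,30,42,-87)
a=snap('top','t4.png');b=snap('scene','s4.png')
u=proj('scene',[.55,.2,.02])[0].astype(int)
A=cv2.resize(a[120:215,140:290,::-1],(750,475),interpolation=cv2.INTER_CUBIC)
B=cv2.resize(b[u[1]-50:u[1]+45,u[0]-70:u[0]+80,::-1],(750,475),interpolation=cv2.INTER_CUBIC)
cv2.imwrite('pics/s4c.png',B);cv2.imwrite('pics/t4c.png',A); print(u)
"
```

```text
t 13.15 tcp [550.   32.9  38.5] yaw -86.8 grip 22.3 F [ 0.3  0.3 -1.7] J [ -10.    2.  -19.   70.    0. -103.]
  rotvec [0.61 0.16 0.16] shift tool [ 3.2 -4.3 -3.5]
[262 218]
```

View pics/t4c.png

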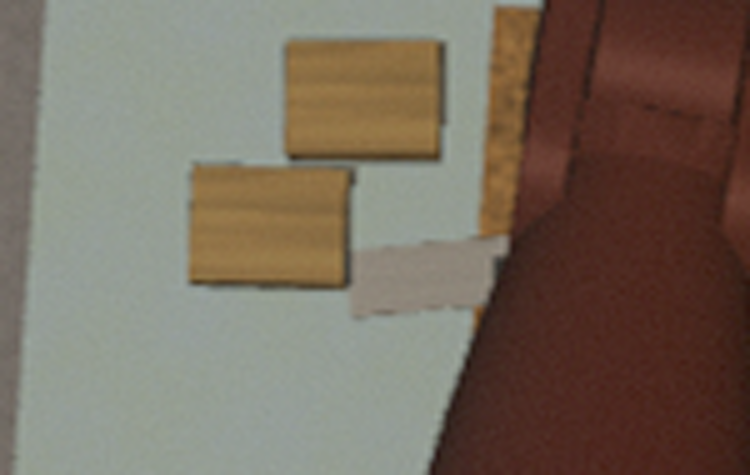

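View pics/s4c.png

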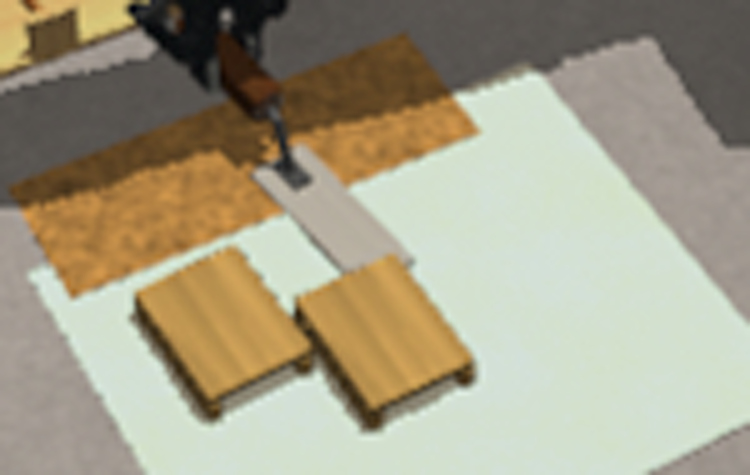

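Board B has moved: it was at px (190,172) and is now near (194,165), close to A. The trowel never came near it, so this must be the announced knock. I'll re-measure B and the blade.

```bash
python3 -c "
from h import *
im,q=load('t4.png'); H,S,V=q[...,0],q[...,1],q[...,2]
print('boards z28'); rects(im,(S>80)&(H<26)&(V>75),'top',.028,200,(145,110,232,182))
print('blade z5'); rects(im,(S<60)&(V>80)&(H<40),'top',.006,100,(209,160,242,192))
def c2(x,y): return [x/5+140,y/5+120]
print('tip corners',ray('top',[c2(352,255),c2(354,318)],.006)[:,:2].round(4).tolist())
B=[(189,163),(352,169),(348,286),(190,284)]
A=[(285,41),(442,41),(439,158),(289,157)]
for C in(A,B): print('corners z28',(ray('top',[c2(*p) for p in C],.028)[:,:2]*1000).round(0).tolist())
"
```

```text
boards z28
  px[194. 166.] ctr=(562.0,261.1) size=99x76 long-axis=87.4deg
  px[213. 141.] ctr=(645.2,201.9) size=97x76 long-axis=-89.9deg
blade z5
  px[226. 176.] ctr=(533.0,160.1) size=107x46 long-axis=-84.5deg
tip corners [[0.5489, 0.2114], [0.5075, 0.2097]]
corners z28 [[686.0, 254.0], [686.0, 152.0], [609.0, 154.0], [609.0, 250.0]]
corners z28 [[605.0, 314.0], [601.0, 210.0], [526.0, 211.0], [527.0, 312.0]]
```

>>> {"fn": "servo_tool", "kwargs": {
  "targets": [0,0,0,6,0,-2,10,0,0,0,8,0,-2,10,0.6,0,2,2,0,0,10,0,0,3,0,-2,0,10,0,0,2.6,0,-2,0,10,0,0,0,0,-2,0,10,0,0,0,0,0,0,10,0,0,0,0,0,0,10]
}}

```text
clock: 14.05
tcp_pos: [0.5594, 0.0131, 0.0462]
ee_rot: [[-0.089, -0.996, 0.007], [-0.996, 0.089, 0.002], [-0.002, -0.007, -1.0]]
ft_force: [0.2, -0.9, -1.7]
grip_width: 0.0223
```

```bash
cat >> h.py <<'E'
def bl(fn,roi,z,boards=(145,110,240,182)):
    im,q=load(fn); H,S,V=q[...,0],q[...,1],q[...,2]
    print('boards z28'); rects(im,(S>80)&(H<26)&(V>75),'top',.028,200,boards)
    print('blade'); rects(im,(S<60)&(V>80)&(H<40),'top',z,100,roi)
E
python3 -c "
from h import *
go(558,20,42,-94.4)
snap('top','t5.png'); bl('t5.png',(200,150,242,192),.008)
"
```

```text
t 14.05 tcp [559.4  13.1  46.2] yaw -95.1 grip 22.3 F [ 0.2 -0.9 -1.7] J [-12.   1. -19.  70.   0. -97.]
  rotvec [-0.39  0.14 -0.7 ] shift tool [-6.7  2.   4.2]
boards z28
  px[194. 166.] ctr=(562.0,261.2) size=99x76 long-axis=87.4deg
  px[213. 141.] ctr=(645.2,201.9) size=97x76 long-axis=-89.9deg
blade
  px[229. 167.] ctr=(563.4,150.9) size=85x43 long-axis=-90.0deg
```

```bash
cat >> h.py <<'E'
def edges(fn,cols,r0,r1,z,name='top'):
    "blade cross-sections: for image columns, world of upper and lower sub-pixel edge via saturation/hue mask"
    im,q=load(fn); H,S,V=q[...,0],q[...,1],q[...,2]
    m=(S<60)&(V>80)&(H<40)
    for c in cols:
        r=np.flatnonzero(m[r0:r1,c])+r0
        if len(r)<5: continue
        P=ray(name,[[c+.0,r[0]-.5],[c+.0,r[-1]+.5]],z)[:,:2]*1000
        print(c,r[0],r[-1],P.round(1).tolist(),'mid',P.mean(0).round(1),'w',round(P[0,0]-P[1,0],1))
E
python3 -c "
from h import *
edges('t5.png',range(208,246,3),145,195,.010)
print('t4');edges('t4.png',range(208,246,3),145,195,.006)
"
```

```text
211 152 156 [[612.6, 209.7], [596.0, 209.6]] mid [604.3 209.6] w 16.6
217 152 172 [[612.6, 190.2], [543.3, 189.6]] mid [578.  189.9] w 69.3
220 152 172 [[612.6, 180.4], [543.3, 179.8]] mid [578.  180.1] w 69.3
223 152 172 [[612.6, 170.6], [543.3, 170.1]] mid [578.  170.3] w 69.3
226 152 172 [[612.7, 160.8], [543.3, 160.4]] mid [578.  160.6] w 69.3
229 159 172 [[589.5, 150.9], [543.3, 150.6]] mid [566.4 150.7] w 46.1
232 159 172 [[589.5, 141.1], [543.3, 140.9]] mid [566.4 141. ] w 46.1
235 158 172 [[592.8, 131.3], [543.4, 131.1]] mid [568.1 131.2] w 49.4
238 160 172 [[586.2, 121.5], [543.4, 121.4]] mid [564.8 121.4] w 42.8
241 160 172 [[586.2, 111.7], [543.4, 111.6]] mid [564.8 111.7] w 42.8
244 160 172 [[586.2, 101.9], [543.4, 101.9]] mid [564.8 101.9] w 42.9
t4
211 152 183 [[613.4, 210.1], [507.8, 209.1]] mid [560.6 209.6] w 105.6
214 152 182 [[613.4, 200.3], [511.1, 199.4]] mid [562.2 199.9] w 102.3
217 152 182 [[613.4, 190.5], [511.1, 189.6]] mid [562.3 190.1] w 102.3
220 152 182 [[613.4, 180.7], [511.1, 179.9]] mid [562.3 180.3] w 102.3
223 169 181 [[557.1, 170.5], [514.4, 170.2]] mid [535.7 170.3] w 42.7
226 152 181 [[613.4, 161.1], [514.4, 160.4]] mid [563.9 160.7] w 99.1
229 168 181 [[560.4, 150.9], [514.4, 150.7]] mid [537.4 150.8] w 46.1
232 168 193 [[560.4, 141.2], [475.1, 140.8]] mid [517.8 141. ] w 85.3
235 156 180 [[600.2, 131.5], [517.6, 131.2]] mid [558.9 131.4] w 82.5
238 168 177 [[560.4, 121.6], [527.5, 121.5]] mid [544.  121.5] w 32.9
```

>>> {"fn": "servo_tool", "kwargs": {
  "targets": [-0.4,0,0.5,0,2,1,10,0,0,0.5,0,3,1,10,0,0,0,0,3,1,10,0,0,0,0,0,0,10,0,0,0,0,0,0,10,0,0,0,0,0,0,10,0,0,0,0,0,0,10,0,0,0,0,0,0,10]
}}

```text
clock: 14.9
tcp_pos: [0.5503, 0.0143, 0.0427]
ee_rot: [[-0.107, -0.994, -0.001], [-0.994, 0.107, 0.003], [-0.003, 0.001, -1.0]]
ft_force: [0.2, -0.5, -0.8]
grip_width: 0.0227
```

```bash
python3 -c "
from h import *
go(551,13,43,-96.1)
snap('top','t6.png'); edges('t6.png',range(214,246,3),158,195,.010); bl('t6.png',(200,158,242,192),.008)
"
```

```text
t 14.9 tcp [550.3  14.3  42.7] yaw -96.1 grip 22.7 F [ 0.2 -0.5 -0.8] J [-12.   1. -20.  70.   0. -96.]
  rotvec [ 0.08  0.15 -0.02] shift tool [ 1.2 -0.8 -0.3]
217 160 174 [[586.1, 189.9], [536.8, 189.5]] mid [561.5 189.7] w 49.4
220 161 174 [[582.8, 180.1], [536.8, 179.8]] mid [559.8 180. ] w 46.1
223 161 174 [[582.9, 170.4], [536.8, 170.1]] mid [559.8 170.2] w 46.1
226 161 174 [[582.9, 160.6], [536.8, 160.3]] mid [559.8 160.5] w 46.1
229 161 174 [[582.9, 150.8], [536.8, 150.6]] mid [559.8 150.7] w 46.1
232 161 175 [[582.9, 141.1], [533.5, 140.8]] mid [558.2 140.9] w 49.4
235 160 175 [[586.2, 131.3], [533.5, 131.1]] mid [559.8 131.2] w 52.7
238 162 175 [[579.6, 121.5], [533.5, 121.3]] mid [556.5 121.4] w 46.1
241 163 175 [[576.3, 111.7], [533.5, 111.6]] mid [554.9 111.7] w 42.8
244 163 175 [[576.3, 101.9], [533.5, 101.9]] mid [554.9 101.9] w 42.8
boards z28
  px[194. 166.] ctr=(562.0,261.1) size=99x76 long-axis=87.4deg
  px[213. 141.] ctr=(645.2,201.9) size=97x76 long-axis=-89.9deg
blade
  px[229. 169.] ctr=(556.1,151.2) size=89x46 long-axis=86.2deg
```

>>> {"fn": "servo_tool", "kwargs": {
  "targets": [0,0,0,-5,0.4,0,10,0,0,0,-8,0.6,0,10,0,0,0,-9,0.6,0,10,0,0,0,-9,0.7,0,10,0,0,0,-9,0.7,0,10,0,0,0,-9,0.7,0,10,0,0,0,-6,0.5,0,10,0,0,0,0,0,0,10]
}}

```text
clock: 15.75
tcp_pos: [0.5521, 0.0755, 0.0429]
ee_rot: [[-0.105, -0.994, -0.001], [-0.994, 0.105, 0.003], [-0.003, 0.001, -1.0]]
ft_force: [0.4, 0.2, -0.6]
grip_width: 0.0223
```

```bash
python3 -c "
from h import *
go(555.2,138,43,-96.1)
snap('top','t7.png'); edges('t7.png',range(214,246,3),158,195,.010); bl('t7.png',(200,158,242,192),.008)
"
```

```text
t 15.75 tcp [552.1  75.5  42.9] yaw -96.0 grip 22.3 F [ 0.4  0.2 -0.6] J [ -6.   2. -19.  70.   0. -90.]
  rotvec [0.08 0.17 0.05] shift tool [-62.5   3.6  -0.1]
214 161 174 [[582.8, 199.7], [536.8, 199.2]] mid [559.8 199.5] w 46.1
217 161 174 [[582.8, 189.9], [536.8, 189.5]] mid [559.8 189.7] w 46.1
220 162 182 [[579.5, 180.1], [510.6, 179.6]] mid [545.1 179.8] w 68.9
223 158 173 [[592.8, 170.4], [540.1, 170.1]] mid [566.4 170.3] w 52.7
boards z28
  px[194. 166.] ctr=(562.0,261.1) size=99x76 long-axis=87.4deg
  px[222. 141.] ctr=(637.4,187.3) size=164x126 long-axis=0.2deg
blade
  px[217. 169.] ctr=(556.0,190.5) size=45x44 long-axis=-4.3deg
```

Insertion is going cleanly and the board hasn't moved. I'll finish it, lift gently and check.

>>> {"fn": "servo_tool", "kwargs": {
  "targets": [0,0,0,-5,0.3,0,10,0,0,0,-9,0.5,0,10,0,0,0,-10,0.6,0,10,0,0,0,-10,0.6,0,10,0,0,0,-10,0.6,0,10,0,0,0,-10,0.6,0,10,0,0,0,-7,0.4,0,10,0,0,0,0,0,0,10]
}}

```text
clock: 16.6
tcp_pos: [0.5553, 0.1415, 0.043]
ee_rot: [[-0.106, -0.994, -0.001], [-0.994, 0.106, 0.003], [-0.003, 0.001, -1.0]]
ft_force: [0.4, -0.3, -0.8]
grip_width: 0.0225
```

>>> {"fn": "servo_tool", "kwargs": {
  "targets": [0,0,0,0,0,-3,10,0,0,0,0,0,-3,10,0,0,0,0,0,-4,10,0,0,0,0,0,-4,10,0,0,0,0,0,-4,10,0,0,0,0,0,-4,10,0,0,0,0,0,-3,10,0,0,0,0,0,0,10]
}}

```text
clock: 17.4
tcp_pos: [0.5555, 0.1401, 0.0706]
ee_rot: [[-0.107, -0.994, -0.001], [-0.994, 0.107, 0.002], [-0.002, 0.001, -1.0]]
ft_force: [0.6, 1.0, -2.2]
grip_width: 0.0223
```

```bash
python3 -c "
from h import *
go(555.2,138,43,-96.1)
print(np.round(manip.observe()['wrist_torque'],3))
a=snap('top','t8.png');b=snap('scene','s8.png')
u=proj('scene',[.56,.2,.04])[0].astype(int)
cv2.imwrite('pics/s8c.png',cv2.resize(b[u[1]-60:u[1]+50,u[0]-70:u[0]+80,::-1],(750,550),interpolation=cv2.INTER_CUBIC))
im,q=load('t8.png'); H,S,V=q[...,0],q[...,1],q[...,2]
print('boards z52'); rects(im,(S>80)&(H<26)&(V>75),'top',.052,200,(145,110,232,182))
"
```

```text
t 17.4 tcp [555.5 140.1  70.6] yaw -96.2 grip 22.3 F [ 0.6  1.  -2.2] J [  1.   3. -14.  73.   0. -83.]
  rotvec [ 0.06  0.12 -0.06] shift tool [ 2.2  0.  27.6]
[-0.248 -0.002  0.005]
boards z52
  px[218. 150.] ctr=(616.5,185.7) size=219x94 long-axis=-0.0deg
  px[193. 147.] ctr=(627.5,272.5) size=203x78 long-axis=0.0deg
```

View pics/s8c.png

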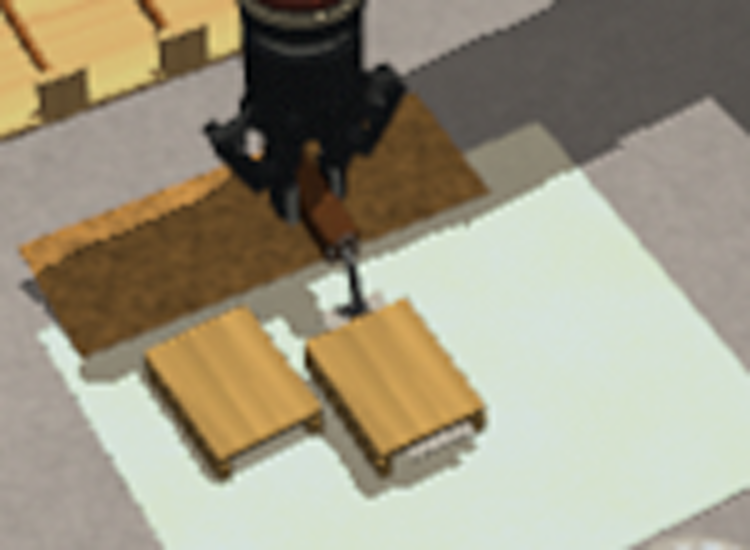

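Board B sits level on the blade, with the tip just past its far end. Next I'll lift higher and rotate gently by a half turn, tip passing outward, before carrying it to bay 2.

>>> {"fn": "servo_tool", "kwargs": {
  "targets": [0,0,0,0,0,-4,10,0,0,0,0,0,-8,10,0,0,0,0,0,-12,10,0,0,0,0,0,-14,10,0,0,0,0,0,-14,10,0,0,0,0,0,-12,10,0,0,0,0,0,-8,10,0,0,0,0,0,-4,10]
}}

```text
clock: 18.3
tcp_pos: [0.5556, 0.1401, 0.1536]
ee_rot: [[-0.107, -0.994, -0.0], [-0.994, 0.107, 0.002], [-0.002, 0.0, -1.0]]
ft_force: [-0.1, -0.4, -2.9]
grip_width: 0.0225
```

>>> {"fn": "servo_tool", "kwargs": {
  "targets": [0,0,1,0,0,0,10,0,0,2,0,0,0,10,0,0,3,0,0,0,10,0,0,4,0,0,0,10,0,0,5,0,0,0,10,0,0,5,0,0,0,10,0,0,5,0,0,0,10,0,0,5,0,0,0,10]
}}

```text
clock: 19.1
tcp_pos: [0.5535, 0.1401, 0.1498]
ee_rot: [[-0.61, -0.792, -0.006], [-0.792, 0.61, 0.002], [0.002, 0.006, -1.0]]
ft_force: [0.3, 0.3, -3.3]
grip_width: 0.022
```

```bash
python3 -c "
from h import *
go(555,140,150,81.9)
print(np.round(manip.observe()['wrist_torque'],3))
"
```

```text
t 19.1 tcp [553.5 140.1 149.8] yaw -127.6 grip 22.0 F [ 0.3  0.3 -3.3] J [  1.   1.  -8.  81.   0. -51.]
  rotvec [-4.0000e-02 -5.2000e-01  1.5047e+02] shift tool [ 0.1  1.4 -0.2]
[-0.178  0.159  0.018]
```

>>> {"fn": "servo_tool", "kwargs": {
  "targets": [0,0,5,0,0,-0.5,10,0,0,5,0,0,-0.5,10,0,0,5,0,0,-0.5,10,0,0,5,0,0,-0.5,10,0,0,5,0,0,-0.5,10,0,0,5,0,0,-0.5,10,0,0,5,0,0,-0.5,10,0,0,5,0,0,-0.5,10]
}}

```text
clock: 19.9
tcp_pos: [0.5495, 0.1402, 0.1469]
ee_rot: [[-0.984, -0.178, -0.018], [-0.178, 0.984, 0.003], [0.017, 0.006, -1.0]]
ft_force: [0.8, -0.3, -1.5]
grip_width: 0.0225
```

>>> {"fn": "servo_tool", "kwargs": {
  "targets": [0,0,5,0,0,-0.5,10,0,0,5,0,0,-0.5,10,0,0,5,0,0,-0.5,10,0,0,5,0,0,-0.5,10,0,0,5,0,0,-0.5,10,0,0,5,0,0,-0.5,10,0,0,5,0,0,-0.5,10,0,0,5,0,0,-0.5,10]
}}

```text
clock: 20.7
tcp_pos: [0.5454, 0.1409, 0.1441]
ee_rot: [[-0.848, 0.528, -0.03], [0.528, 0.849, 0.005], [0.028, -0.011, -1.0]]
ft_force: [0.1, -0.5, -2.3]
grip_width: 0.0223
```

>>> {"fn": "servo_tool", "kwargs": {
  "targets": [0,0,5,0,0,-0.5,10,0,0,5,0,0,-0.5,10,0,0,5,0,0,-0.5,10,0,0,5,0,0,-0.5,10,0,0,5,0,0,-0.5,10,0,0,5,0,0,-0.5,10,0,0,4,0,0,-0.5,10,0,0,3,0,0,-0.5,10]
}}

```text
clock: 21.5
tcp_pos: [0.5418, 0.1419, 0.1416]
ee_rot: [[-0.325, 0.945, -0.041], [0.945, 0.326, 0.009], [0.022, -0.036, -0.999]]
ft_force: [-0.5, 0.7, -2.1]
grip_width: 0.0224
```

>>> {"fn": "servo_tool", "kwargs": {
  "targets": [0,0,5,0,0,-0.5,10,0,0,5,0,0,-0.5,10,0,0,5,0,0,-0.5,10,0,0,4,0,0,-0.5,10,0,0,3,0,0,-0.5,10,0,0,2,0,0,-0.5,10,0,0,1,0,0,0,10,0,0,0,0,0,0,10]
}}

```text
clock: 22.3
tcp_pos: [0.539, 0.143, 0.1388]
ee_rot: [[0.131, 0.99, -0.05], [0.991, -0.131, 0.013], [0.006, -0.051, -0.999]]
ft_force: [0.5, 1.1, -2.2]
grip_width: 0.0222
```

```bash
python3 -c "
from h import *
go(582.4,-28,110,81.9)
print(np.round(manip.observe()['wrist_torque'],3))
b=snap('scene','s9.png');a=snap('top','t9.png')
u=proj('scene',[.55,.08,.1])[0].astype(int)
cv2.imwrite('pics/s9c.png',cv2.resize(b[u[1]-80:u[1]+60,u[0]-110:u[0]+90,::-1],None,fx=3.8,fy=3.8,interpolation=cv2.INTER_CUBIC))
"
```

```text
t 22.3 tcp [539.  143.  138.8] yaw 82.5 grip 22.2 F [ 0.5  1.1 -2.2] J [ 1.  2. -8. 83.  1. 98.]
  rotvec [-2.93 -0.35  0.57] shift tool [-163.2   67.1   28.8]
[ 0.178 -0.055 -0.004]
```

View pics/s9c.png

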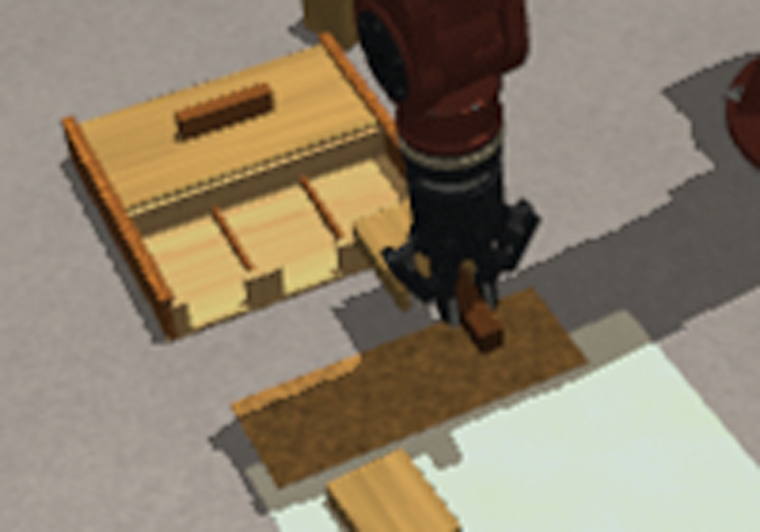

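>>> {"fn": "servo_tool", "kwargs": {
  "targets": [-0.9,-0.1,-0.2,0,0,-1,10,-1,-0.1,-0.2,0,0,-1,10,-1,-0.1,-0.2,0,0,-1,10,0,0,0,-4.5,1.9,0,10,0,0,0,-9,3.7,0,10,0,0,0,-13.5,5.6,0,10,0,0,0,-18,7.4,0,10,0,0,0,-18,7.4,0,10]
}}

```text
clock: 23.2
tcp_pos: [0.5583, 0.0742, 0.1427]
ee_rot: [[0.114, 0.993, 0.005], [0.993, -0.114, 0.0], [0.001, 0.005, -1.0]]
ft_force: [0.4, 0.5, -1.3]
grip_width: 0.0227
```

>>> {"fn": "servo_tool", "kwargs": {
  "targets": [0,0,0,-18,7.4,0,10,0,0,0,-18,7.4,0,10,0,0,0,-18,7.4,0,10,0,0,0,-15,6,0,10,0,0,0,-12,5,0,10,0,0,0,-8,3,0,10,0,0,0,-3,1,0,10,0,0,0,0,0,0,10]
}}

```text
clock: 24.0
tcp_pos: [0.5867, -0.0353, 0.142]
ee_rot: [[0.121, 0.993, 0.004], [0.993, -0.121, -0.0], [0.0, 0.004, -1.0]]
ft_force: [0.0, 0.4, -1.8]
grip_width: 0.0221
```

```bash
python3 -c "
from h import *
go(582.4,-28,110,81.9)
print(np.round(manip.observe()['wrist_torque'],3))
a=snap('top','t10.png')
cv2.imwrite('pics/t10c.png',cv2.resize(a[105:225,240:400,::-1],None,fx=4.5,fy=4.5,interpolation=cv2.INTER_CUBIC))
"
```

```text
t 24.0 tcp [586.7 -35.3 142. ] yaw 83.0 grip 22.1 F [ 0.   0.4 -1.8] J [-16.   4.  -6.  80.   0.  81.]
  rotvec [ 0.22 -0.02  1.13] shift tool [ 6.6 -5.3 32. ]
[ 0.228  0.002 -0.031]
```

View pics/t10c.png

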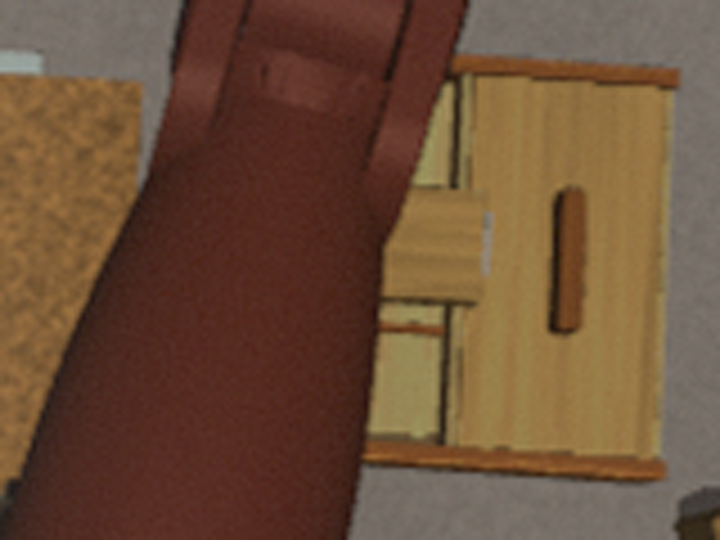

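The board is over bay 2 with its far-end corners at crop (484,190) and (476,303), and the blade tip visible just past it. I'll work out the exact correction.

```bash
python3 -c "
from h import *
c=lambda x,y:[x/4.5+240,y/4.5+105]
W=ray('top',[c(484,190),c(476,303),c(405,190),c(400,300)],.119)[:,:2]*1000; print(W.round(1).tolist())
T=ray('top',[c(490,212),c(486,276)],.109)[:,:2]*1000; print('tip',T.round(1).tolist())
e=W[0]-W[1]; print('end edge angle',np.degrees(np.arctan2(e[1],e[0])),np.hypot(*e)); s=W[0]-W[2]; print('side',np.degrees(np.arctan2(s[1],s[0]))); s=W[1]-W[3]; print('side',np.degrees(np.arctan2(s[1],s[0])))
"
```

```text
[[604.5, -212.6], [528.0, -205.4], [604.4, -159.5], [530.0, -154.7]]
tip [[591.5, -218.7], [547.8, -214.9]]
end edge angle -5.393261618199263 76.84390389211288
side -89.9229859286585
side -92.2627209714088
```

>>> {"fn": "servo_tool", "kwargs": {
  "targets": [0.1,0,0,3,0,0,10,0.1,0,0,5,0,3,10,0,0,0,3.5,-0.4,8,10,0,0,0,0,0,10,10,0,0,0,0,0,10,10,0,0,0,0,0,8,10,0,0,0,0,0,4,10,0,0,0,0,0,0,10]
}}

```text
clock: 24.85
tcp_pos: [0.5863, -0.0193, 0.0937]
ee_rot: [[0.117, 0.993, -0.002], [0.993, -0.117, 0.001], [0.001, -0.002, -1.0]]
ft_force: [0.1, 0.3, -2.0]
grip_width: 0.0224
```

```bash
python3 -c "
from h import *
go(587.7,-23.7,76,83)
print(np.round(manip.observe()['wrist_torque'],3))
a=snap('top','t11.png');b=snap('scene','s11.png')
u=proj('scene',[.57,-.12,.05])[0].astype(int); print(u)
A=cv2.resize(a[120:200,310:390,::-1],(400,400),interpolation=cv2.INTER_CUBIC)
B=cv2.resize(b[u[1]-40:u[1]+40,u[0]-40:u[0]+40,::-1],(400,400),interpolation=cv2.INTER_CUBIC)
cv2.imwrite('pics/m11.png',np.hstack([A,B]))
"
```

```text
t 24.85 tcp [586.3 -19.3  93.7] yaw 83.3 grip 22.4 F [ 0.1  0.3 -2. ] J [-15.   5. -10.  75.   0.  82.]
  rotvec [-0.14 -0.06  0.27] shift tool [-4.2  1.9 17.7]
[ 0.246 -0.008 -0.06 ]
[211 156]
```

View pics/m11.png

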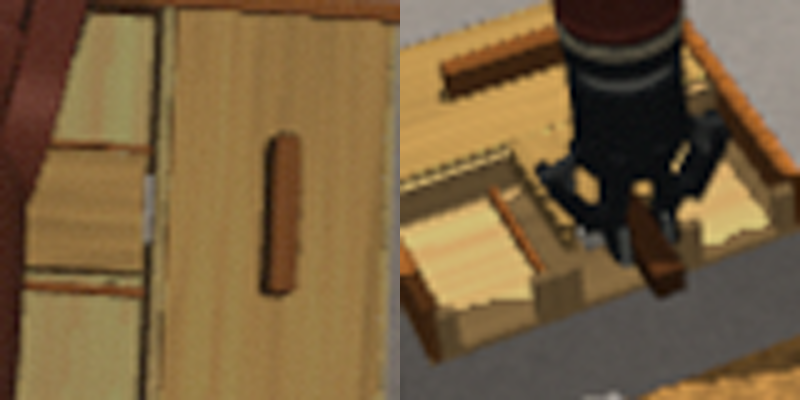

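```bash
python3 -c "
from h import *
c=lambda x,y:[x/5+310-.4,y/5+120-.4]
im,q=load('t11.png')
for col in (322,327,332,336): print(col,[tuple(q[r,col]) for r in range(146,180) if r<154 or r>170])
print([tuple(q[160,k]) for k in range(330,346)])
W=ray('top',[c(146,152),c(141,271),c(60,150),c(40,268)],.071)[:,:2]*1000; print(W.round(1).tolist())
S=ray('top',[c(148,148),c(142,291),c(60,142),c(40,284)],.018)[:,:2]*1000; print('strips',S.round(1).tolist())
"
```

```text
322 [(np.int64(21), np.int64(116), np.int64(154)), (np.int64(19), np.int64(126), np.int64(148)), (np.int64(15), np.int64(165), np.int64(124)), (np.int64(13), np.int64(167), np.int64(96)), (np.int64(17), np.int64(145), np.int64(125)), (np.int64(18), np.int64(145), np.int64(139)), (np.int64(18), np.int64(143), np.int64(144)), (np.int64(19), np.int64(143), np.int64(150)), (np.int64(17), np.int64(143), np.int64(141)), (np.int64(18), np.int64(142), np.int64(138)), (np.int64(17), np.int64(149), np.int64(89)), (np.int64(17), np.int64(121), np.int64(74)), (np.int64(23), np.int64(115), np.int64(142)), (np.int64(16), np.int64(142), np.int64(126)), (np.int64(12), np.int64(189), np.int64(116)), (np.int64(17), np.int64(153), np.int64(107)), (np.int64(21), np.int64(114), np.int64(143))]
327 [(np.int64(20), np.int64(117), np.int64(151)), (np.int64(21), np.int64(117), np.int64(155)), (np.int64(14), np.int64(152), np.int64(129)), (np.int64(13), np.int64(190), np.int64(78)), (np.int64(18), np.int64(134), np.int64(129)), (np.int64(18), np.int64(143), np.int64(139)), (np.int64(17), np.int64(146), np.int
[... 2219 characters left out ...]
41)), (np.int64(18), np.int64(142), np.int64(140)), (np.int64(18), np.int64(141), np.int64(141)), (np.int64(17), np.int64(141), np.int64(143)), (np.int64(18), np.int64(148), np.int64(145)), (np.int64(17), np.int64(122), np.int64(123)), (np.int64(19), np.int64(45), np.int64(124)), (np.int64(18), np.int64(52), np.int64(118)), (np.int64(20), np.int64(123), np.int64(122)), (np.int64(21), np.int64(122), np.int64(128)), (np.int64(20), np.int64(130), np.int64(126)), (np.int64(20), np.int64(139), np.int64(149)), (np.int64(19), np.int64(144), np.int64(150))]
[[605.7, -196.2], [530.4, -191.4], [606.9, -142.2], [532.3, -128.4]]
strips [[619.1, -209.0], [524.9, -203.0], [623.0, -151.4], [529.5, -136.7]]
```

```bash
python3 -c "
from h import *
f=lambda c,r,z: ray('top',[[c,r]],z)[0,:2]*1000
for c,su,sl,bu,bd in ((322,148.7,176.2,149.6,171.6),(327,148.8,176.6,149.6,171.8),(332,149,177.0,149.6,172.5),(336,149.5,177.2,150.4,172.6)):
    s=[f(c,su,.018),f(c,sl,.018)]; b=[f(c,bu,.071),f(c,bd,.071)]
    print(c,'strips',np.round(s,1).tolist(),'mid',(s[0][0]+s[1][0])/2,'board up',b[0].round(1),'lo',b[1].round(1),'mid',round((b[0][0]+b[1][0])/2,1))
"
```

```text
322 strips [[620.7, -152.7], [530.1, -151.1]] mid 575.417593331445 board up [ 606.9 -143.5] lo [ 537.3 -142.2] mid 572.1
327 strips [[620.4, -169.1], [528.8, -167.3]] mid 574.6085252636525 board up [ 606.9 -159.2] lo [ 536.7 -157.8] mid 571.8
332 strips [[619.7, -185.4], [527.5, -183.5]] mid 573.6333609942383 board up [ 606.9 -174.9] lo [ 534.5 -173.4] mid 570.7
336 strips [[618.1, -198.5], [526.9, -196.5]] mid 572.4852847988922 board up [ 604.4 -187.4] lo [ 534.2 -185.9] mid 569.3
```

>>> {"fn": "servo_tool", "kwargs": {
  "targets": [0,0,0,-2,1.5,1,10,0,0,0,-2,1.5,3,10,0,0,0,0,0,5,10,0,0,0,0,0,5,10,0,0,0,0,0,4,10,0,0,0,0,0,3,10,0,0,0,0,0,2,10,0,0,0,0,0,0,10]
}}

```text
clock: 25.75
tcp_pos: [0.5904, -0.0247, 0.0708]
ee_rot: [[0.118, 0.993, 0.001], [0.993, -0.118, 0.001], [0.001, 0.001, -1.0]]
ft_force: [0.2, -0.4, -2.3]
grip_width: 0.0223
```

```bash
python3 -c "
from h import *
go(588.5,-23,52,83)
print(np.round(manip.observe()['wrist_torque'],3))
"
```

```text
t 25.75 tcp [590.4 -24.7  70.8] yaw 83.2 grip 22.3 F [ 0.2 -0.4 -2.3] J [-15.   6. -11.  73.   0.  82.]
  rotvec [ 0.04 -0.04  0.23] shift tool [ 1.4 -2.1 18.8]
[ 0.152 -0.011  0.022]
```

>>> {"fn": "servo_tool", "kwargs": {
  "targets": [0,0,0,1,-1,1,10,0,0,0,0,-0.5,2,10,0,0,0,0,0,3,10,0,0,0,0,0,3,10,0,0,0,0,0,3,10,0,0,0,0,0,3,10,0,0,0,0,0,3,10,0,0,0,0,0,0,10]
}}

```text
clock: 26.55
tcp_pos: [0.5893, -0.0235, 0.0518]
ee_rot: [[0.118, 0.993, 0.002], [0.993, -0.118, 0.0], [0.0, 0.002, -1.0]]
ft_force: [0.2, -0.4, -0.6]
grip_width: 0.0223
```

```bash
python3 -c "
from h import *
go(588.5,-23,52,83)
print(np.round(manip.observe()['wrist_torque'],3))
snap('top','t12.png')
im,q=load('t12.png')
f=lambda c,r,z: (ray('top',[[c,r]],z)[0,:2]*1000).round(1)
for c in (322,327,332,336):
  print(c,[(r,*map(int,q[r,c,1:])) for r in list(range(147,153))+list(range(170,180))])
print([(k,*map(int,q[160,k,1:])) for k in range(330,346)])
"
```

```text
t 26.55 tcp [589.3 -23.5  51.8] yaw 83.2 grip 22.3 F [ 0.2 -0.4 -0.6] J [-15.   7. -12.  71.   0.  82.]
  rotvec [ 0.1  -0.01  0.25] shift tool [ 0.4 -0.9 -0.2]
[ 0.134 -0.028  0.021]
322 [(147, 126, 148), (148, 164, 126), (149, 176, 90), (150, 140, 93), (151, 143, 128), (152, 145, 139), (170, 143, 143), (171, 140, 148), (172, 146, 138), (173, 145, 132), (174, 144, 78), (175, 116, 112), (176, 152, 116), (177, 174, 120), (178, 150, 109), (179, 115, 144)]
327 [(147, 116, 152), (148, 147, 130), (149, 183, 106), (150, 163, 64), (151, 144, 126), (152, 138, 140), (170, 144, 145), (171, 144, 138), (172, 143, 136), (173, 140, 137), (174, 151, 76), (175, 117, 98), (176, 131, 136), (177, 159, 128), (178, 183, 88), (179, 118, 138)]
332 [(147, 107, 153), (148, 133, 132), (149, 171, 122), (150, 164, 95), (151, 110, 130), (152, 134, 139), (170, 145, 144), (171, 142, 138), (172, 145, 137), (173, 139, 141), (174, 139, 90), (175, 123, 83), (176, 118, 99), (177, 171, 116), (178, 191, 103), (179, 122, 115)]
336 [(147, 111, 154), (148, 117, 148), (149, 157, 127), (150, 187, 90), (151, 144, 99), (152, 141, 128), (170, 144, 150), (171, 144, 140), (172, 141, 141), (173, 146, 145), (174, 145, 107), (175, 124, 103), (176, 111, 149), (177, 146, 126), (178, 187, 116), (179, 146, 101)]
[(330, 143, 143), (331, 141, 145), (332, 145, 141), (333, 142, 142), (334, 145, 144), (335, 141, 146), (336, 145, 146), (337, 133, 144), (338, 84, 133), (339, 55, 97), (340, 147, 64), (341, 117, 124), (342, 118, 132), (343, 129, 125), (344, 137, 153), (345, 139, 152)]
```

The load force dropped back to its empty value, so the board is standing on the floor. I'll withdraw along the blade axis.

>>> {"fn": "servo_tool", "kwargs": {
  "targets": [0,0,0,3,-0.2,-0.2,10,0,0,0,6,-0.3,-0.2,10,0,0,0,10,-0.6,0,10,0,0,0,14,-0.8,0,10,0,0,0,16,-0.9,0,10,0,0,0,18,-1,0,10,0,0,0,18,-1,0,10,0,0,0,18,-1,0,10]
}}

```text
clock: 27.4
tcp_pos: [0.5965, 0.0876, 0.0534]
ee_rot: [[0.118, 0.993, 0.004], [0.993, -0.118, 0.0], [0.001, 0.004, -1.0]]
ft_force: [-0.2, -0.2, -1.6]
grip_width: 0.0227
```

>>> {"fn": "servo_tool", "kwargs": {
  "targets": [0,0,0,18,-1,0,10,0,0,0,15,-0.9,0,10,0,0,0,10,-0.6,0,10,0,0,0,5,-0.3,0,10,0,0,0,0,0,-10,10,0,0,0,0,0,-20,10,0,0,0,0,0,-20,10,0,0,0,0,0,-10,10]
}}

```text
clock: 28.2
tcp_pos: [0.5971, 0.1433, 0.1151]
ee_rot: [[0.114, 0.993, 0.0], [0.993, -0.114, -0.0], [-0.0, 0.0, -1.0]]
ft_force: [0.5, 0.3, -1.9]
grip_width: 0.0221
```

```bash
python3 -c "
from h import *
go(640,-40,110,-90)
print(np.round(manip.observe()['wrist_torque'],3))
a=snap('top','t13.png')
im,q=load('t13.png'); H,S,V=q[...,0],q[...,1],q[...,2]
for c in (312,317,322,327,332,336):
  print(c,[(r,*map(int,q[r,c,1:])) for r in list(range(147,153))+list(range(171,180))])
print([(k,*map(int,q[160,k,1:])) for k in list(range(300,314))+list(range(334,344))])
print('blade/other boards'); bl('t13.png',(200,150,300,192),.06)
"
```

```text
t 28.2 tcp [597.1 143.3 115.1] yaw 83.5 grip 22.1 F [ 0.5  0.3 -1.9] J [ 1.  9. -3. 78. -0. 98.]
  rotvec [  0.    -0.   173.46] shift tool [183.3 -42.9   5.1]
[ 0.074 -0.016  0.024]
312 [(147, 147, 135), (148, 168, 106), (149, 131, 113), (150, 120, 130), (151, 133, 144), (152, 138, 151), (171, 137, 158), (172, 140, 157), (173, 133, 113), (174, 120, 85), (175, 144, 117), (176, 169, 128), (177, 163, 105), (178, 116, 147), (179, 115, 164)]
317 [(147, 145, 128), (148, 167, 125), (149, 162, 96), (150, 136, 111), (151, 138, 140), (152, 144, 147), (171, 138, 159), (172, 140, 158), (173, 139, 119), (174, 137, 78), (175, 116, 143), (176, 148, 138), (177, 182, 108), (178, 123, 122), (179, 112, 153)]
322 [(147, 123, 155), (148, 155, 132), (149, 166, 95), (150, 121, 101), (151, 133, 138), (152, 143, 146), (171, 140, 153), (172, 144, 143), (173, 143, 141), (174, 143, 80), (175, 112, 118), (176, 145, 125), (177, 173, 127), (178, 146, 115), (179, 114, 152)]
327 [(147, 117, 161), (148, 152, 136), (149, 172, 111), (150, 143, 75), (151, 142, 131), (152, 139, 147), (171, 147, 144), (172, 142, 144), (1
[... 497 characters left out ...]
72, 141, 150), (173, 143, 152), (174, 147, 116), (175, 125, 106), (176, 111, 154), (177, 144, 135), (178, 170, 126), (179, 135, 106)]
[(300, 99, 159), (301, 101, 159), (302, 96, 157), (303, 97, 157), (304, 102, 157), (305, 104, 162), (306, 104, 125), (307, 143, 112), (308, 138, 150), (309, 140, 144), (310, 138, 144), (311, 143, 143), (312, 139, 147), (313, 141, 146), (334, 140, 153), (335, 139, 154), (336, 139, 156), (337, 139, 154), (338, 125, 133), (339, 116, 88), (340, 115, 71), (341, 119, 131), (342, 115, 137), (343, 125, 133)]
blade/other boards
boards z28
  px[214. 140.] ctr=(626.3,199.0) size=233x169 long-axis=0.2deg
blade
  px[278. 168.] ctr=(539.6,4.8) size=155x130 long-axis=90.0deg
```

```bash
python3 -c "
from h import *
print(ray('top',[[306.7,160],[338.3,160],[322.5,162],[322.5,150.6],[322.5,173.7]],.036)[:,:2]*1000)
im,q=load('t13.png')
# board A corners region + blade visible?
m=((q[...,1]>80)&(q[...,0]<26)).astype(np.uint8)
for r in range(130,154,4): print(r,''.join('#' if m[r,c] else '.' for c in range(185,260)))
for r in range(150,185,3): print(r,''.join('%x'%(int(q[r,c,1])//16) for c in range(230,310)))
"
```

```text
[[ 580.09690883  -99.67710168]
 [ 580.17574417 -201.42614408]
 [ 573.63533073 -150.39842855]
 [ 610.7800898  -151.07178047]
 [ 535.73736457 -149.71142265]]
130 ..#########################################################################
134 ...########################################################################
138 ...########################################################################
142 ....#######################################################################
146 ....#######################################################################
150 .....#########################################################.............
150 99999a99999888795343222222222222222222222222222222222222222222222122267766666778
153 99999a989898878a8963254222222222222222222222222222222222222222222222366656666888
156 9999999999888a799852223122112222222222222222222222222222222222222221466665666888
159 999a9a89a98999889841222222222222222222222222222222222222122222222222566666666888
162 9a999a99aa98aba88998899888776676655434432222222222222222222222222222566666666888
165 99a99aa9899999888999999998899899998899941122222222222222222222221222566666666888
168 99a9a8a9a8999979a989999899989898898889841122222222222222222222222223677666666888
171 9999a9999aa99b8a96a9999989899899789999642212221221222222222222222222776666667889
174 9a99999aa9998a889999989999989889888989622222222222122222222222222212777766666677
177 9a9ba9aa9999a998998998999899899888888a612222222222222222222222222123776667777889
180 999a99a9997aa9999889888989898998989999522221222222212222222222222224766666666667
183 a999a999aa9aaa989979899899998898988888422222222212212222222222222236666666666667
```

Board B stands in bay 2 at (574,-150), the bay centre. Now I'll rotate back for board A, going in from its -y side.

>>> {"fn": "servo_tool", "kwargs": {
  "targets": [0,0,-4,0,0,0,10,0,0,-8,0,0,-0.5,10,0,0,-8,0,0,-0.5,10,0,0,-8,0,0,-0.5,10,0,0,-8,0,0,-0.5,10,0,0,-8,0,0,-0.5,10,0,0,-8,0,0,-0.5,10,0,0,-8,0,0,-0.5,10]
}}

```text
clock: 29.05
tcp_pos: [0.5979, 0.1392, 0.1186]
ee_rot: [[-0.823, 0.568, 0.001], [0.568, 0.823, -0.001], [-0.001, -0.0, -1.0]]
ft_force: [-0.9, -0.0, -0.7]
grip_width: 0.0223
```

>>> {"fn": "servo_tool", "kwargs": {
  "targets": [0,0,-8,0,0,-0.5,10,0,0,-8,0,0,-0.5,10,0,0,-8,0,0,-0.5,10,0,0,-8,0,0,-0.5,10,0,0,-8,0,0,-0.5,10,0,0,-8,0,0,-0.5,10,0,0,-8,0,0,-0.5,10,0,0,-4,0,0,-0.5,10]
}}

```text
clock: 29.85
tcp_pos: [0.5963, 0.1349, 0.1186]
ee_rot: [[-0.884, -0.467, -0.005], [-0.467, 0.884, -0.003], [0.006, -0.001, -1.0]]
ft_force: [-0.4, -0.2, -1.8]
grip_width: 0.0224
```

```bash
python3 -c "
from h import *
go(641,-40,100,-94.1)
"
```

```text
t 29.85 tcp [596.3 134.9 118.6] yaw -152.2 grip 22.4 F [-0.4 -0.2 -1.8] J [  1.   9.  -3.  78.  -0. -27.]
  rotvec [  0.13  -0.31 -58.08] shift tool [171.3 -57.1  18.6]
```

>>> {"fn": "servo_tool", "kwargs": {
  "targets": [0,0,-6,0,0,0,10,0,0,-8,0,0,-0.5,10,0,0,-8,0,0,-0.5,10,0,0,-8,0,0,-0.5,10,0,0,-8,0,0,-0.5,10,0,0,-8,0,0,-0.5,10,0,0,-8,0,0,-0.5,10,0,0,-4,0,0,-0.5,10]
}}

```text
clock: 30.65
tcp_pos: [0.5951, 0.1304, 0.1183]
ee_rot: [[-0.035, -0.999, -0.01], [-0.999, 0.035, -0.006], [0.006, 0.009, -1.0]]
ft_force: [0.4, -0.7, -0.4]
grip_width: 0.0221
```

>>> {"fn": "servo_tool", "kwargs": {
  "targets": [0,0,0,8,-3,0,10,0,0,0,20,-7,0,10,0,0,0,28,-9,0,10,0,0,0,30,-10,0,10,0,0,0,30,-10,0,10,0,0,0,26,-9,0,10,0,0,0,15,-5,0,10,0,0,0,0,0,0,10]
}}

```text
clock: 31.45
tcp_pos: [0.6429, -0.0404, 0.1163]
ee_rot: [[-0.052, -0.999, -0.012], [-0.999, 0.052, -0.008], [0.009, 0.011, -1.0]]
ft_force: [-0.3, 0.8, -0.5]
grip_width: 0.0226
```

```bash
python3 -c "
from h import *
go(641,-38,70,-94.1)
snap('top','t14.png'); bl('t14.png',(215,125,280,165),.08)
edges('t14.png',range(215,275,4),125,165,.08)
"
```

```text
t 31.45 tcp [642.9 -40.4 116.3] yaw -93.0 grip 22.6 F [-0.3  0.8 -0.5] J [ -15.   15.    4.   79.   -1. -102.]
  rotvec [ 0.64 -0.5   1.11] shift tool [-2.3  2.1 46.3]
boards z28
  px[213. 141.] ctr=(645.2,201.9) size=97x76 long-axis=-89.9deg
blade
  px[248. 138.] ctr=(641.4,84.9) size=106x44 long-axis=-89.9deg
231 131 144 [[665.1, 141.0], [620.8, 140.8]] mid [642.9 140.9] w 44.3
235 131 164 [[665.1, 128.6], [558.0, 128.2]] mid [611.6 128.4] w 107.1
239 131 144 [[665.1, 116.1], [620.8, 116.0]] mid [643.  116.1] w 44.3
243 131 144 [[665.2, 103.7], [620.8, 103.6]] mid [643.  103.6] w 44.3
247 131 144 [[665.2, 91.2], [620.9, 91.2]] mid [643.   91.2] w 44.3
251 131 144 [[665.2, 78.8], [620.9, 78.8]] mid [643.   78.8] w 44.3
255 131 144 [[665.2, 66.3], [620.9, 66.4]] mid [643.1  66.4] w 44.4
259 131 144 [[665.3, 53.9], [620.9, 54.0]] mid [643.1  53.9] w 44.4
263 131 135 [[665.3, 41.4], [649.4, 41.4]] mid [657.4  41.4] w 15.9
```

>>> {"fn": "servo_tool", "kwargs": {
  "targets": [0.3,-0.3,0,0,-1.5,5,10,0.3,-0.2,0,0,-1,10,10,0,0,0,0,0,14,10,0,0,0,0,0,14,10,0,0,0,0,0,12,10,0,0,0,0,0,6,10,0,0,0,0,0,2,10,0,0,0,0,0,0,10]
}}

```text
clock: 32.3
tcp_pos: [0.6426, -0.0343, 0.0452]
ee_rot: [[-0.048, -0.999, -0.004], [-0.999, 0.048, 0.003], [-0.003, 0.004, -1.0]]
ft_force: [-0.3, 0.4, -1.0]
grip_width: 0.0224
```

```bash
python3 -c "
from h import *
go(645,-40,47,-93)
snap('top','t15.png'); bl('t15.png',(215,125,280,165),.014)
edges('t15.png',range(223,275,4),125,152,.014)
"
```

```text
t 32.3 tcp [642.6 -34.3  45.2] yaw -92.8 grip 22.4 F [-0.3  0.4 -1. ] J [ -15.   17.   -2.   72.    0. -102.]
  rotvec [0.26 0.16 0.25] shift tool [ 5.5 -2.7 -1.8]
boards z28
  px[213. 141.] ctr=(645.2,201.9) size=97x76 long-axis=-89.9deg
blade
  px[246. 143.] ctr=(638.5,92.1) size=118x43 long-axis=-89.9deg
231 136 149 [[665.0, 144.5], [618.5, 144.3]] mid [641.8 144.4] w 46.5
235 136 149 [[665.1, 131.4], [618.5, 131.2]] mid [641.8 131.3] w 46.5
239 136 148 [[665.1, 118.3], [621.8, 118.2]] mid [643.5 118.3] w 43.2
243 136 148 [[665.1, 105.3], [621.9, 105.2]] mid [643.5 105.2] w 43.2
247 137 149 [[661.8, 92.2], [618.6, 92.1]] mid [640.2  92.1] w 43.2
251 137 149 [[661.8, 79.1], [618.6, 79.1]] mid [640.2  79.1] w 43.2
255 137 149 [[661.8, 66.0], [618.6, 66.0]] mid [640.2  66. ] w 43.2
259 137 148 [[661.9, 52.9], [621.9, 53.0]] mid [641.9  52.9] w 39.9
```

>>> {"fn": "servo_tool", "kwargs": {
  "targets": [0.2,0.1,0,0,-2,-1,10,0,0,0,0,-1.5,-0.5,10,0,0,0,-4,0.2,0,10,0,0,0,-8,0.4,0,10,0,0,0,-9,0.4,0,10,0,0,0,-9,0.4,0,10,0,0,0,-6,0.3,0,10,0,0,0,0,0,0,10]
}}

```text
clock: 33.15
tcp_pos: [0.6482, 0.0049, 0.0497]
ee_rot: [[-0.048, -0.999, 0.004], [-0.999, 0.048, 0.0], [-0.001, -0.004, -1.0]]
ft_force: [0.5, -1.1, -0.7]
grip_width: 0.0221
```

```bash
python3 -c "
from h import *
go(646,79,47,-93)
snap('top','t16.png'); bl('t16.png',(215,125,280,165),.014)
edges('t16.png',range(227,275,4),125,152,.014)
"
```

```text
t 33.15 tcp [648.2   4.9  49.7] yaw -92.7 grip 22.1 F [ 0.5 -1.1 -0.7] J [-11.  17.  -2.  72.   0. -98.]
  rotvec [-0.2   0.03  0.27] shift tool [-73.8   6.1   2.7]
boards z28
  px[213. 141.] ctr=(645.2,201.9) size=97x76 long-axis=-89.9deg
blade
  px[238. 141.] ctr=(645.1,118.3) size=65x43 long-axis=-89.9deg
231 134 147 [[671.7, 144.5], [625.1, 144.3]] mid [648.4 144.4] w 46.6
235 134 147 [[671.7, 131.5], [625.1, 131.3]] mid [648.4 131.4] w 46.6
239 134 146 [[671.8, 118.4], [628.5, 118.2]] mid [650.1 118.3] w 43.3
243 134 146 [[671.8, 105.3], [628.5, 105.2]] mid [650.1 105.2] w 43.3
247 134 140 [[671.8, 92.2], [648.5, 92.2]] mid [660.1  92.2] w 23.3
```

>>> {"fn": "servo_tool", "kwargs": {
  "targets": [0,0,0,-4,1.2,2,10,0,0,0,-8,1.2,2,10,0,0,0,-11,0.8,1,10,0,0,0,-12,0.6,0,10,0,0,0,-12,0.6,0,10,0,0,0,-12,0.6,0,10,0,0,0,-8,0.4,0,10,0,0,0,0,0,0,10]
}}

```text
clock: 34.0
tcp_pos: [0.6455, 0.0782, 0.044]
ee_rot: [[-0.047, -0.999, 0.003], [-0.999, 0.047, 0.0], [-0.001, -0.003, -1.0]]
ft_force: [0.6, -0.4, -1.2]
grip_width: 0.0223
```

```bash
python3 -c "
from h import *
go(646,79,47,-93)
print(np.round(manip.observe()['wrist_torque'],3))
snap('top','t17.png'); bl('t17.png',(215,125,280,165),.014)
"
```

```text
t 34.0 tcp [645.5  78.2  44. ] yaw -92.7 grip 22.3 F [ 0.6 -0.4 -1.2] J [ -5.  17.  -1.  71.   0. -92.]
  rotvec [-0.18  0.04  0.28] shift tool [-0.8 -0.4 -3. ]
[-0.092 -0.004  0.004]
boards z28
  px[209. 139.] ctr=(645.2,210.1) size=81x76 long-axis=-89.9deg
  px[233. 150.] ctr=(623.1,149.7) size=226x70 long-axis=0.2deg
blade
```

>>> {"fn": "servo_tool", "kwargs": {
  "targets": [0,0,0,0,0,-2,10,0,0,0,0,0,-3,10,0,0,0,0,0,-3,10,0,0,0,0,0,-4,10,0,0,0,0,0,-5,10,0,0,0,0,0,-8,10,0,0,0,0,0,-10,10,0,0,0,0,0,-12,10]
}}

```text
clock: 34.85
tcp_pos: [0.6446, 0.0756, 0.0932]
ee_rot: [[-0.05, -0.999, 0.001], [-0.999, 0.05, -0.0], [0.0, -0.001, -1.0]]
ft_force: [0.4, 0.3, -2.1]
grip_width: 0.0225
```

>>> {"fn": "servo_tool", "kwargs": {
  "targets": [0,0,0,0,0,-14,10,0,0,0,0,0,-14,10,0,0,0,0,0,-12,10,0,0,0,0,0,-8,10,0,0,0,0,0,-4,10,0,0,0,0,0,0,10,0,0,0,0,0,0,10,0,0,0,0,0,0,10]
}}

```text
clock: 35.65
tcp_pos: [0.6459, 0.0756, 0.1534]
ee_rot: [[-0.05, -0.999, 0.005], [-0.999, 0.05, -0.001], [0.001, -0.005, -1.0]]
ft_force: [-0.1, -0.1, -2.3]
grip_width: 0.0222
```

```bash
python3 -c "
from h import *
go(646,79,150,-93)
print(np.round(manip.observe()['wrist_torque'],3))
"
```

```text
t 35.65 tcp [645.9  75.6 153.4] yaw -92.9 grip 22.2 F [-0.1 -0.1 -2.3] J [ -5.  14.   7.  82.  -0. -92.]
  rotvec [-0.3  -0.03  0.14] shift tool [-3.4  0.1  3.4]
[-0.256  0.005 -0.053]
```

>>> {"fn": "servo_tool", "kwargs": {
  "targets": [0,0,1,0,0,0,10,0,0,2,0,0,0,10,0,0,3,0,0,-0.5,10,0,0,4,0,0,-0.5,10,0,0,5,0,0,-0.5,10,0,0,5,0,0,-0.5,10,0,0,5,0,0,-0.5,10,0,0,5,0,0,-0.5,10]
}}

```text
clock: 36.45
tcp_pos: [0.6431, 0.0759, 0.1511]
ee_rot: [[-0.564, -0.826, -0.003], [-0.826, 0.564, -0.0], [0.002, 0.003, -1.0]]
ft_force: [-0.0, -0.1, -1.6]
grip_width: 0.0222
```

>>> {"fn": "servo_tool", "kwargs": {
  "targets": [0,0,5,0,0,-0.5,10,0,0,5,0,0,-0.5,10,0,0,5,0,0,-0.5,10,0,0,5,0,0,-0.5,10,0,0,5,0,0,-0.5,10,0,0,5,0,0,-0.5,10,0,0,5,0,0,-0.5,10,0,0,5,0,0,-0.5,10]
}}

```text
clock: 37.25
tcp_pos: [0.64, 0.0764, 0.1499]
ee_rot: [[-0.972, -0.234, -0.012], [-0.234, 0.972, 0.002], [0.012, 0.004, -1.0]]
ft_force: [-0.2, -0.0, -2.7]
grip_width: 0.0225
```

```bash
python3 -c "
from h import *
go(646,79,150,83.3)
print(np.round(manip.observe()['wrist_torque'],3))
"
```

```text
t 37.25 tcp [640.   76.4 149.9] yaw -166.5 grip 22.5 F [-0.2 -0.  -2.7] J [ -5.  15.   7.  83.   0. -18.]
  rotvec [ -0.47  -0.69 110.23] shift tool [ 3.3  5.7 -0.1]
[-0.087  0.222  0.013]
```

>>> {"fn": "servo_tool", "kwargs": {
  "targets": [0,-0.2,5,0,0,-0.5,10,0,-0.2,5,0,0,-0.5,10,0,-0.2,5,0,0,-0.5,10,0,-0.2,5,0,0,-0.5,10,0,-0.2,5,0,0,-0.5,10,0,-0.1,5,0,0,-0.5,10,0,-0.1,5,0,0,-0.5,10,0,-0.1,5,0,0,-0.5,10]
}}

```text
clock: 38.05
tcp_pos: [0.6366, 0.0773, 0.1484]
ee_rot: [[-0.878, 0.479, 0.001], [0.479, 0.878, 0.003], [0.001, 0.003, -1.0]]
ft_force: [1.0, 0.2, -2.5]
grip_width: 0.0221
```

>>> {"fn": "servo_tool", "kwargs": {
  "targets": [-0.05,-0.05,5,0,0,-0.5,10,-0.05,-0.05,5,0,0,-0.5,10,-0.05,-0.05,5,0,0,-0.5,10,-0.05,-0.05,5,0,0,-0.5,10,-0.1,0,5,0,0,-0.5,10,-0.1,0,5,0,0,-0.5,10,-0.1,0,5,0,0,-0.5,10,-0.1,0,5,0,0,-0.5,10]
}}

```text
clock: 38.85
tcp_pos: [0.6334, 0.0788, 0.1473]
ee_rot: [[-0.33, 0.944, 0.003], [0.944, 0.33, 0.012], [0.01, 0.007, -1.0]]
ft_force: [0.4, 0.2, -2.6]
grip_width: 0.0226
```

>>> {"fn": "servo_tool", "kwargs": {
  "targets": [-0.1,0,5,0,0,-0.5,10,-0.1,0,5,0,0,-0.5,10,-0.1,0,4,0,0,-0.5,10,-0.1,0,4,0,0,-0.5,10,-0.1,0,3,0,0,-0.5,10,-0.1,0,3,0,0,-0.5,10,0,0,2,0,0,0,10,0,0,1,0,0,0,10]
}}

```text
clock: 39.65
tcp_pos: [0.6308, 0.0802, 0.1457]
ee_rot: [[0.165, 0.986, 0.007], [0.986, -0.165, 0.018], [0.019, 0.004, -1.0]]
ft_force: [-0.8, -0.4, -0.6]
grip_width: 0.0225
```

```bash
python3 -c "
from h import *
go(677,-31,140,83.3)
print(np.round(manip.observe()['wrist_torque'],3))
"
```

```text
t 39.65 tcp [630.8  80.2 145.7] yaw 80.5 grip 22.5 F [-0.8 -0.4 -0.6] J [-5. 12.  3. 81.  1. 94.]
  rotvec [ 0.25 -1.09 -2.78] shift tool [-105.1   58.8    5.7]
[ 0.117 -0.008 -0.006]
```

```bash
python3 -c "
from h import *
for i in range(3):
    a=snap('scene','s18.png'); s=manip.observe(); print(np.round(s['ft_force'],2),np.round(s['wrist_torque'],3))
b=snap('top','t18.png')
im,q=load('t18.png')
m=((q[...,1]>80)&(q[...,0]<26)&(q[...,2]>75)).astype(np.uint8)
for r in range(112,162,3): print(r,''.join('#' if m[r,c] else '.' for c in range(200,345)))
"
```

```text
[-0.23 -0.52 -3.15] [ 0.19   0.039 -0.009]
[ 1.3   0.35 -2.92] [ 0.131 -0.036  0.039]
[-0.5  -0.56 -1.58] [ 0.197  0.006 -0.027]
112 ....................##########.....##########################......###########...................................................................
115 .....................#########...###############################...##########.........................######################.....................
118 ......................######....###############################....##########........................####.#######################################
121 .......................#.......################################......###.###.........................##############............................##
124 .............................#.################################........................................#.##############################.#####.###
127 ............................#.###################################...................................###..####################################.###
130 ............................####################################...
[... 878 characters left out ...]
#####################.#..........##.############################.##############################.####
151 ......................#############################################...........###############################.##############################.####
154 ...................#################################################..........##############################################################.####
157 ....................#############################################.#................#########################################################.####
160 ..................#################################################.....................................####################################.####
```

>>> {"fn": "servo_tool", "kwargs": {
  "targets": [0.1,-0.5,-0.5,0,0,-0.5,10,0.1,-0.5,-1,-4,2.3,0,10,0,-0.1,-1,-8,4.5,0,10,0,0,-0.3,-13,7,0,10,0,0,0,-16,9,0,10,0,0,0,-16,9,0,10,0,0,0,-16,9,0,10,0,0,0,-13,7,0,10]
}}

```text
clock: 40.65
tcp_pos: [0.6716, -0.0172, 0.1468]
ee_rot: [[0.106, 0.994, 0.001], [0.994, -0.106, -0.003], [-0.003, 0.001, -1.0]]
ft_force: [0.2, -0.0, -2.4]
grip_width: 0.0223
```

>>> {"fn": "servo_tool", "kwargs": {
  "targets": [0,0,0,-9,5,0,10,0,0,0,-5,3,0,10,0,0,0,-2,1,0,10,0,0,0,0,0,0,10,0,0,0,0,0,0,10,0,0,0,0,0,0,10,0,0,0,0,0,0,10,0,0,0,0,0,0,10]
}}

```text
clock: 41.45
tcp_pos: [0.6796, -0.0365, 0.1464]
ee_rot: [[0.108, 0.994, -0.0], [0.994, -0.108, -0.003], [-0.003, 0.0, -1.0]]
ft_force: [-0.5, -0.1, -2.7]
grip_width: 0.0223
```

```bash
python3 -c "
from h import *
go(677,-31,140,83.3)
a=snap('top','t19.png')
cv2.imwrite('pics/t19c.png',cv2.resize(a[95:195,290:390,::-1],None,fx=6,fy=6,interpolation=cv2.INTER_CUBIC))
"
```

```text
t 41.45 tcp [679.6 -36.5 146.4] yaw 83.8 grip 22.3 F [-0.5 -0.1 -2.7] J [-14.  20.  13.  83.  -0.  82.]
  rotvec [0.01 0.14 0.52] shift tool [ 5.1 -3.2  6.4]
```

View pics/t19c.png

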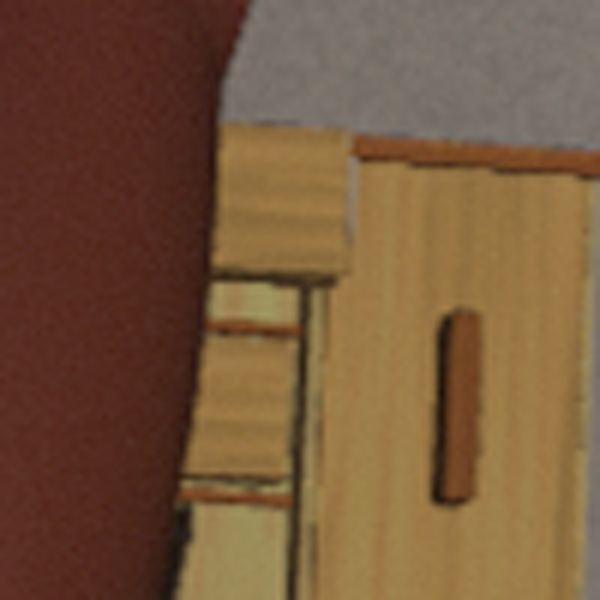

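```bash
python3 -c "
from h import *
c=lambda x,y:[x/6+290-.4,y/6+95-.4]
z=.123
W=ray('top',[c(350,128),c(346,274),c(220,122),c(213,270)],z)[:,:2]*1000; print(W.round(1).tolist())
a=lambda e:round(float(np.degrees(np.arctan2(e[1],e[0]))),1)
print('end',a(W[0]-W[1]),np.hypot(*(W[0]-W[1])),'sides',a(W[0]-W[2]),a(W[1]-W[3]))
e=(W[0]+W[1])/2; print('end mid',e,'centre',e+50*np.array([np.sin(np.radians(3.5)),np.cos(np.radians(3.5))]))
print('tip',ray('top',[c(354,150),c(351,237)],.112)[:,:2]*1000)
S=ray('top',[c(300,328),c(208,325),c(292,498),c(180,494)],.018)[:,:2]*1000; print('strips',S.round(1).tolist())
"
```

```text
[[700.1, -215.2], [625.0, -211.3], [703.0, -149.4], [626.9, -144.4]]
end -2.9 75.20348530186119 sides -92.5 -91.7
end mid [ 662.50792057 -213.25340569] centre [ 665.56034755 -163.34666577]
tip [[ 691.77654127 -219.5883256 ]
 [ 646.58206452 -216.9416094 ]]
strips [[618.9, -210.3], [620.5, -160.1], [525.6, -203.9], [527.7, -143.2]]
```

>>> {"fn": "servo_tool", "kwargs": {
  "targets": [0,0.1,0.4,2,0.5,0,10,0,0,0.5,3,0.5,3,10,0,0,0.4,3,0.5,7,10,0,0,0,0,0,10,10,0,0,0,0,0,12,10,0,0,0,0,0,12,10,0,0,0,0,0,8,10,0,0,0,0,0,3,10]
}}

```text
clock: 42.3
tcp_pos: [0.6814, -0.0274, 0.0852]
ee_rot: [[0.132, 0.991, -0.002], [0.991, -0.132, -0.0], [-0.0, -0.002, -1.0]]
ft_force: [0.3, -0.3, -2.7]
grip_width: 0.022
```

```bash
python3 -c "
from h import *
go(682,-28.5,80,85)
a=snap('top','t20.png')
cv2.imwrite('pics/t20c.png',cv2.resize(a[100:180,300:380,::-1],None,fx=7,fy=7,interpolation=cv2.INTER_CUBIC))
"
```

```text
t 42.3 tcp [681.4 -27.4  85.2] yaw 82.4 grip 22.0 F [ 0.3 -0.3 -2.7] J [-13.  22.   8.  77.  -0.  84.]
  rotvec [-0.09  0.02 -2.57] shift tool [-1.   0.7  5.2]
```

View pics/t20c.png

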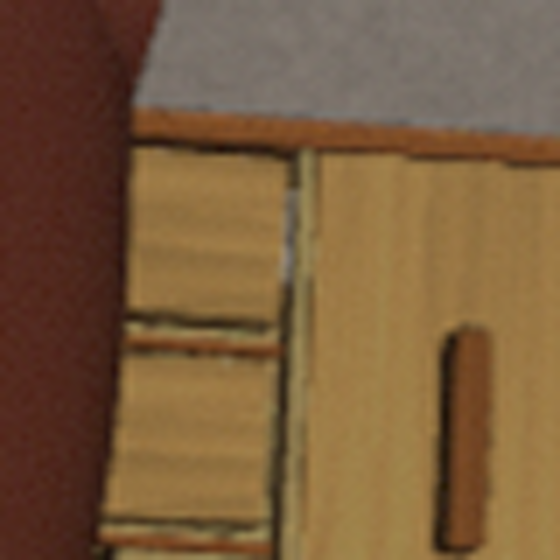

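```bash
python3 -c "
from h import *
c=lambda x,y:[x/7+300-.4,y/7+100-.4]
W=ray('top',[c(289,153),c(277,320),c(132,148),c(127,314)],.062)[:,:2]*1000; print(W.round(1).tolist())
a=lambda e:round(float(np.degrees(np.arctan2(e[1],e[0]))),1)
print('end',a(W[0]-W[1]),np.hypot(*(W[0]-W[1])),'sides',a(W[0]-W[2]),a(W[1]-W[3]))
e=(W[0]+W[1])/2; print('centre',e+50*np.array([np.sin(np.radians(4)),np.cos(np.radians(4))]))
print('tip',ray('top',[c(293,187),c(287,280)],.051)[:,:2]*1000)
print('strips',(ray('top',[c(280,350),c(128,343),c(272,550),c(104,534)],.018)[:,:2]*1000).round(1).tolist())
print('rail inner edge z56',(ray('top',[c(135,141),c(300,150)],.056)[:,:2]*1000).round(1).tolist(), 'rear wall edge z44',(ray('top',[c(301,160)],.044)[:,:2]*1000).round(1))
"
```

```text
[[699.7, -206.9], [622.6, -199.7], [701.8, -135.4], [625.2, -131.8]]
end -5.3 77.47414541141688 sides -91.7 -92.2
centre [ 664.62442305 -153.40705219]
tip [[ 686.82777108 -210.79789552]
 [ 643.4852704  -207.057559  ]]
strips [[617.8, -210.3], [621.0, -139.2], [523.7, -204.5], [531.2, -126.6]]
rail inner edge z56 [[706.8, -137.8], [702.8, -213.3]] rear wall edge z44 [[ 701.4 -216.3]]
```

The board is centred in bay 3 at about (665,-153) and yaw -94°, with the blade near the notch axis. I'll lower it.

>>> {"fn": "servo_tool", "kwargs": {
  "targets": [0,0,0,0,0.3,2,10,0,0,0,0,0.3,4,10,0,0,0,0,0,5,10,0,0,0,0,0,5,10,0,0,0,0,0,4,10,0,0,0,0,0,3,10,0,0,0,0,0,3,10,0,0,0,0,0,2,10]
}}

```text
clock: 43.15
tcp_pos: [0.683, -0.028, 0.0565]
ee_rot: [[0.132, 0.991, 0.001], [0.991, -0.132, -0.001], [-0.001, 0.001, -1.0]]
ft_force: [-0.9, 0.1, -1.4]
grip_width: 0.0225
```

```bash
python3 -c "
from h import *
go(682,-28.5,52,82.4)
for i in range(4):
    a=snap('top','t21.png'); s=manip.observe(); print(np.round(s['ft_force'],2),np.round(s['wrist_torque'],3))
"
```

```text
t 43.15 tcp [683.  -28.   56.5] yaw 82.4 grip 22.5 F [-0.9  0.1 -1.4] J [-13.  23.   6.  74.  -0.  84.]
  rotvec [0.05 0.05 0.02] shift tool [-0.6 -1.   4.5]
[-0.55  0.24 -1.59] [ 0.177 -0.033  0.022]
[ 0.38 -0.49 -1.3 ] [ 0.145  0.    -0.026]
[-0.66 -0.17 -1.7 ] [0.087 0.023 0.024]
[ 0.79  0.46 -1.33] [ 0.046 -0.012  0.049]
```

>>> {"fn": "servo_tool", "kwargs": {
  "targets": [0,0,0,0,0,2.5,10,0,0,0,0,0,2,10,0,0,0,0,0,0,10,0,0,0,3,-0.2,0,10,0,0,0,6,-0.3,0,10,0,0,0,10,-0.5,-0.2,10,0,0,0,14,-0.7,-0.2,10,0,0,0,16,-0.8,-0.2,10]
}}

```text
clock: 44.15
tcp_pos: [0.6879, 0.0229, 0.0535]
ee_rot: [[0.134, 0.991, 0.002], [0.991, -0.134, -0.001], [-0.001, 0.002, -1.0]]
ft_force: [-0.5, 0.6, -1.7]
grip_width: 0.0221
```

```bash
python3 -c "
from h import *
go(690,120,52,82.4)
snap('top','t22.png')
im,q=load('t22.png')
c=lambda x,y:[x/7+300-.4,y/7+100-.4]
print([(k,*map(int,q[131,k,1:])) for k in range(318,346)])
"
```

```text
t 44.15 tcp [687.9  22.9  53.5] yaw 82.3 grip 22.1 F [-0.5  0.6 -1.7] J [-9. 23.  7. 74. -0. 89.]
  rotvec [ 0.14  0.06 -0.11] shift tool [ 96.5 -10.8   1.5]
[(318, 144, 143), (319, 144, 143), (320, 142, 144), (321, 140, 146), (322, 141, 145), (323, 138, 144), (324, 140, 144), (325, 137, 145), (326, 141, 147), (327, 141, 150), (328, 142, 151), (329, 140, 151), (330, 140, 151), (331, 138, 157), (332, 144, 152), (333, 142, 153), (334, 141, 154), (335, 143, 153), (336, 142, 154), (337, 144, 154), (338, 130, 155), (339, 109, 159), (340, 114, 125), (341, 113, 54), (342, 115, 104), (343, 107, 150), (344, 121, 145), (345, 145, 137)]
```

>>> {"fn": "servo_tool", "kwargs": {
  "targets": [0,0,0,17,-0.9,0,10,0,0,0,18,-1,0,10,0,0,0,18,-1,0,10,0,0,0,18,-1,0,10,0,0,0,14,-0.7,0,10,0,0,0,9,-0.5,0,10,0,0,0,4,-0.2,0,10,0,0,0,0,0,0,10]
}}

```text
clock: 45.0
tcp_pos: [0.6957, 0.1361, 0.0535]
ee_rot: [[0.127, 0.992, 0.003], [0.992, -0.127, -0.0], [0.0, 0.003, -1.0]]
ft_force: [0.3, -0.9, -2.0]
grip_width: 0.0221
```

>>> {"fn": "servo_tool", "kwargs": {
  "targets": [0,0,0,0,0,-10,10,0,0,0,0,0,-20,10,0,0,0,0,0,-20,10,0,0,0,0,0,-10,10,0,0,0,0,0,0,10,0,0,0,0,0,0,10,0,0,0,0,0,0,10,0,0,0,0,0,0,10]
}}

```text
clock: 45.8
tcp_pos: [0.6952, 0.1318, 0.1158]
ee_rot: [[0.132, 0.991, 0.001], [0.991, -0.132, -0.001], [-0.001, 0.001, -1.0]]
ft_force: [-0.1, 0.8, -1.6]
grip_width: 0.0225
```

```bash
cat >> h.py <<'E'
def baycheck(fn):
    im,q=load(fn); H,S,V=q[...,0],q[...,1],q[...,2]
    m=((S>127)&(S<152)&(V>118)&(H<20)).astype(np.uint8); k=np.zeros_like(m); k[118:182,300:341]=1; m*=k
    m=cv2.morphologyEx(m,cv2.MORPH_OPEN,np.ones((4,4),np.uint8)); m=cv2.morphologyEx(m,cv2.MORPH_CLOSE,np.ones((4,4),np.uint8))
    for c in cv2.findContours(m,cv2.RETR_EXTERNAL,cv2.CHAIN_APPROX_NONE)[0]:
        if cv2.contourArea(c)<100: continue
        w=ray('top',c[:,0].astype(float),.036)[:,:2]*1000; (a,b),s,g=cv2.minAreaRect(w.astype(np.float32)); print('board in box',round(a,1),round(b,1),np.round(s),round(g,1))
E
python3 -c "
from h import *
go(490,90,110,170.5)
snap('top','t23.png'); baycheck('t23.png')
"
```

```text
t 45.8 tcp [695.2 131.8 115.8] yaw 82.4 grip 22.5 F [-0.1  0.8 -1.6] J [ 0. 25. 16. 81. -0. 98.]
  rotvec [-1.000e-02  8.000e-02 -8.808e+01] shift tool [195.5 -75.1   5.8]
board in box 567.3 -156.9 [100.  72.] 89.2
board in box 659.6 -161.2 [98. 74.] 86.5
```

>>> {"fn": "servo_tool", "kwargs": {
  "targets": [0,0,-4,0,0,0,10,0,0,-8,0,0,-0.5,10,0,0,-8,0,0,-0.5,10,0,0,-8,0,0,-0.5,10,0,0,-8,0,0,-0.5,10,0,0,-8,0,0,-0.5,10,0,0,-8,0,0,-0.5,10,0,0,-8,0,0,-0.5,10]
}}

```text
clock: 46.65
tcp_pos: [0.6916, 0.1321, 0.1125]
ee_rot: [[-0.816, 0.578, -0.009], [0.578, 0.816, -0.001], [0.007, -0.007, -1.0]]
ft_force: [-0.4, -0.3, -1.5]
grip_width: 0.0225
```

>>> {"fn": "servo_tool", "kwargs": {
  "targets": [0,0,-8,0,0,-0.5,10,0,0,-8,0,0,-0.5,10,0,0,-8,0,0,-0.5,10,0,0,-6,0,0,-0.5,10,0,0,0,0,0,0,10,0,0,0,0,0,0,10,0,0,0,0,0,0,10,0,0,0,0,0,0,10]
}}

```text
clock: 47.45
tcp_pos: [0.6888, 0.1324, 0.1093]
ee_rot: [[-0.997, 0.073, -0.017], [0.073, 0.997, -0.002], [0.017, -0.003, -1.0]]
ft_force: [-0.3, -0.1, -1.6]
grip_width: 0.0226
```

```bash
python3 -c "
from h import *
go(493.5,73.5,90,173.3)
"
```

```text
t 47.45 tcp [688.8 132.4 109.3] yaw 175.8 grip 22.6 F [-0.3 -0.1 -1.6] J [ 0. 26. 16. 81. -0.  4.]
  rotvec [-0.21 -0.98  2.49] shift tool [187.1 -81.2  19.3]
```

>>> {"fn": "servo_tool", "kwargs": {
  "targets": [-0.1,-0.5,1.2,8,-4,0,10,-0.1,-0.5,1.2,20,-9,0,10,0,0,0,28,-12,0,10,0,0,0,32,-14,0,10,0,0,0,32,-14,0,10,0,0,0,30,-13,3,10,0,0,0,20,-9,6,10,0,0,0,7,-3,6,10]
}}

```text
clock: 48.25
tcp_pos: [0.4987, 0.0738, 0.0935]
ee_rot: [[-0.992, 0.127, 0.005], [0.127, 0.992, -0.001], [-0.005, -0.0, -1.0]]
ft_force: [0.2, 0.4, -1.0]
grip_width: 0.0224
```

>>> {"fn": "servo_tool", "kwargs": {
  "targets": [0,0,0,0,0,5,10,0,0,0,0,0,5,10,0,0,0,0,0,5,10,0,0,0,0,0,5,10,0,0,0,0,0,5,10,0,0,0,0,0,5,10,0,0,0,0,0,0,10,0,0,0,0,0,0,10]
}}

```text
clock: 49.05
tcp_pos: [0.4998, 0.074, 0.0608]
ee_rot: [[-0.992, 0.13, 0.005], [0.13, 0.992, -0.001], [-0.005, 0.0, -1.0]]
ft_force: [0.1, 0.1, -1.6]
grip_width: 0.0225
```

```bash
python3 -c "
from h import *
go(493.5,73.5,38,173.3)
"
```

```text
t 49.05 tcp [499.8  74.   60.8] yaw 172.5 grip 22.5 F [ 0.1  0.1 -1.6] J [ -6.  -9. -27.  72.  -0.   1.]
  rotvec [-0.    0.29 -0.77] shift tool [ 6.2 -1.3 22.8]
```

Next I'll lower it onto the mat, until there is light contact at about z 36–37.

>>> {"fn": "servo_tool", "kwargs": {
  "targets": [0,0.3,0,2,0,3,10,0,0,0,2,0,5,10,0,0,0,1,0,5,10,0,0,0,0,0,4,10,0,0,0,0,0,3,10,0,0,0,0,0,2,10,0,0,0,0,0,1,10,0,0,0,0,0,0,10]
}}

```text
clock: 49.85
tcp_pos: [0.4948, 0.0748, 0.0371]
ee_rot: [[-0.992, 0.13, 0.0], [0.13, 0.992, -0.0], [-0.0, -0.0, -1.0]]
ft_force: [-0.7, 0.1, 0.2]
grip_width: 0.0226
```

```bash
python3 -c "
from h import *
go(493.5,73.5,36.5,173.3)
"
```

```text
t 49.85 tcp [494.8  74.8  37.1] yaw 172.5 grip 22.6 F [-0.7  0.1  0.2] J [ -6.  -8. -29.  69.  -0.   1.]
  rotvec [-0.    0.01 -0.76] shift tool [ 1.1 -1.4  0.6]
```

>>> {"fn": "servo_tool", "kwargs": {
  "targets": [0,0,0,0,0,0,30,0,0,0,0,0,0,50,0,0,0,0,0,0,70,0,0,0,0,0,0,85,0,0,0,0,0,0,85,0,0,0,0,0,0,85,0,0,0,0,0,-15,85,0,0,0,0,0,-30,85]
}}

```text
clock: 50.65
tcp_pos: [0.4926, 0.0749, 0.0808]
ee_rot: [[-0.992, 0.13, -0.005], [0.13, 0.992, 0.001], [0.005, -0.0, -1.0]]
ft_force: [0.1, 0.5, -0.1]
grip_width: 0.0854
```

>>> {"fn": "servo_tool", "kwargs": {
  "targets": [0,0,0,0,0,-40,85,0,0,0,0,0,-40,85,0,0,0,0,0,-30,85,0,0,0,0,-20,0,85,0,0,0,0,-35,0,85,0,0,0,0,-40,0,85,0,0,0,0,-40,0,85,0,0,0,0,-40,0,85]
}}

```text
clock: 51.45
tcp_pos: [0.4723, -0.1003, 0.211]
ee_rot: [[-0.993, 0.121, 0.011], [0.121, 0.993, -0.002], [-0.011, -0.001, -1.0]]
ft_force: [0.3, 0.5, -0.7]
grip_width: 0.0848
```

```bash
python3 -c "
from h import *
go(561.8,-279,120,176)
snap('top','t24.png'); survey('t24.png')
"
```

```text
t 51.45 tcp [ 472.3 -100.3  211. ] yaw 173.0 grip 84.8 F [ 0.3  0.5 -0.7] J [-28. -16. -17.  88.   0. -21.]
  rotvec [-0.08  0.61 -2.95] shift tool [-101.7 -172.    91. ]
boards z28
mat z1
  px[253. 169.] ctr=(557.1,72.5) size=311x109 long-axis=-3.5deg
trowel handle z64
  px[254. 183.] ctr=(504.3,68.4) size=123x25 long-axis=-4.7deg
blade z4
  px[256. 154.] ctr=(610.8,61.5) size=127x44 long-axis=-4.9deg
lid handle z80
  px[328. 190.] ctr=(480.4,-155.1) size=44x34 long-axis=90.0deg
  px[351. 176.] ctr=(523.1,-228.7) size=107x46 long-axis=69.2deg
rails z56
  px[347. 120.] ctr=(705.1,-228.0) size=276x12 long-axis=86.3deg
  px[348. 208.] ctr=(423.6,-225.2) size=87x47 long-axis=-16.8deg
  px[317. 209.] ctr=(424.2,-126.8) size=113x60 long-axis=-31.6deg
```

The trowel lies flat about 7 mm from the mat centre. Now the lid.

>>> {"fn": "servo_tool", "kwargs": {
  "targets": [0,0.6,-1.5,-8,-12,2,85,0,0,-1.5,-15,-24,6,85,0,0,0,-18,-30,12,85,0,0,0,-18,-30,15,85,0,0,0,-18,-30,15,85,0,0,0,-13,-22,15,85,0,0,0,-5,-10,15,85,0,0,0,0,0,8,85]
}}

```text
clock: 52.3
tcp_pos: [0.5578, -0.2827, 0.1333]
ee_rot: [[-0.997, 0.076, 0.01], [0.076, 0.997, -0.011], [-0.01, -0.01, -1.0]]
ft_force: [0.4, -0.2, -0.6]
grip_width: 0.0852
```

```bash
python3 -c "
from h import *
go(561.8,-280,59,176)
"
```

```text
t 52.3 tcp [ 557.8 -282.7  133.3] yaw 175.7 grip 85.2 F [ 0.4 -0.2 -0.6] J [-39.  10.  -1.  79.  -0. -34.]
  rotvec [-0.57  0.6  -0.34] shift tool [-3.8  3.  74.3]
```

>>> {"fn": "servo_tool", "kwargs": {
  "targets": [-0.3,0.3,0,-2,1,8,85,-0.3,0.3,0,-2,1,14,85,0,0,0,0,1,16,85,0,0,0,0,0,16,85,0,0,0,0,0,12,85,0,0,0,0,0,5,85,0,0,0,0,0,0,40,0,0,0,0,0,0,10],
  "squeeze": 60
}}

```text
clock: 53.1
tcp_pos: [0.5618, -0.2762, 0.0577]
ee_rot: [[-0.997, 0.073, -0.001], [0.073, 0.997, 0.003], [0.002, 0.002, -1.0]]
ft_force: [0.6, 0.1, 0.9]
grip_width: 0.0583
```

>>> {"fn": "servo_tool", "kwargs": {
  "targets": [0,0,0,0,0,0,10,0,0,0,0,0,0,10,0,0,0,0,0,0,10,0,0,0,0,0,0,10,0,0,0,0,0,0,10,0,0,0,0,0,0,10,0,0,0,0,0,0,10,0,0,0,0,0,0,10]
}}

```text
clock: 53.9
tcp_pos: [0.5624, -0.2771, 0.0596]
ee_rot: [[-0.997, 0.073, 0.0], [0.073, 0.997, 0.001], [-0.0, 0.001, -1.0]]
ft_force: [-0.8, -0.1, -1.5]
grip_width: 0.017
```

```bash
python3 -c "
from h import *
go(571,-145,59,176)
snap('top','t25.png'); baycheck('t25.png'); survey('t25.png')
"
```

```text
t 53.9 tcp [ 562.4 -277.1   59.6] yaw 175.8 grip 17.0 F [-0.8 -0.1 -1.5] J [-38.  13.  -5.  72.   0. -34.]
  rotvec [ 0.05  0.01 -0.19] shift tool [  0.6 132.4   0.6]
board in box 568.9 -147.2 [68. 82.] 0.0
board in box 659.4 -160.9 [97. 74.] 86.2
boards z28
mat z1
  px[253. 169.] ctr=(557.6,72.2) size=310x109 long-axis=-3.7deg
trowel handle z64
  px[254. 183.] ctr=(504.2,68.5) size=123x25 long-axis=-3.9deg
blade z4
  px[256. 154.] ctr=(610.7,61.5) size=127x45 long-axis=-4.7deg
lid handle z80
  px[367. 176.] ctr=(524.6,-264.8) size=125x112 long-axis=-1.9deg
rails z56
  px[334. 119.] ctr=(708.2,-186.3) size=193x11 long-axis=86.0deg
  px[364. 209.] ctr=(424.8,-281.4) size=215x75 long-axis=89.9deg
```

>>> {"fn": "servo_tool", "kwargs": {
  "targets": [0,0,0,0,5,0,10,0,0,0,0,12,0,10,0,0,0,0,17,0,10,0,0,0,0,17,0,10,0,0,0,0,17,0,10,0,0,0,0,16,0,10,0,0,0,0,11,0,10,0,0,0,0,7,0,10]
}}

```text
clock: 54.75
tcp_pos: [0.5702, -0.1658, 0.0595]
ee_rot: [[-0.997, 0.072, 0.0], [0.072, 0.997, 0.0], [-0.0, 0.0, -1.0]]
ft_force: [0.1, -1.8, -2.6]
grip_width: 0.0172
```

```bash
python3 -c "
from h import *
go(572,-141.5,59,176)
"
```

```text
t 54.75 tcp [ 570.2 -165.8   59.5] yaw 175.9 grip 17.2 F [ 0.1 -1.8 -2.6] J [-29.   7. -11.  72.   0. -25.]
  rotvec [ 0.    0.   -0.14] shift tool [-0.1 24.4  0.5]
```

>>> {"fn": "servo_tool", "kwargs": {
  "targets": [0,0,0,0,4,0,10,0,0,0,0,4,0,10,0,0,0,0,4,0,10,0,0,0,0,3,0,10,0,0,0,0,3,0,10,0,0,0,0,3,0,10,0,0,0,0,3,0,10,0,0,0,0,0,0,10]
}}

```text
clock: 55.55
tcp_pos: [0.5716, -0.1454, 0.0596]
ee_rot: [[-0.997, 0.076, -0.002], [0.076, 0.997, -0.009], [0.001, -0.009, -1.0]]
ft_force: [-0.2, 1.3, 0.2]
grip_width: 0.0164
```

```bash
python3 -c "
from h import *
go(572,-141.5,59,176)
"
```

```text
t 55.55 tcp [ 571.6 -145.4   59.6] yaw 175.6 grip 16.4 F [-0.2  1.3  0.2] J [-27.   6. -12.  72.  -1. -22.]
  rotvec [-0.54 -0.05 -0.38] shift tool [-0.1  3.9  0.6]
```

>>> {"fn": "servo_tool", "kwargs": {
  "targets": [0,0,0,0,3,0,10,0,0,0,0,4,0,10,0,0,0,0,4,0,10,0,0,0,0,4,0,10,0,0,0,0,4,0,10,0,0,0,0,4,0,10,0,0,0,0,4,0,10,0,0,0,0,4,0,10]
}}

```text
clock: 56.35
tcp_pos: [0.5717, -0.1455, 0.0595]
ee_rot: [[-0.995, 0.099, -0.009], [0.099, 0.993, -0.063], [0.003, -0.064, -0.998]]
ft_force: [-4.5, -26.3, -4.9]
grip_width: 0.0168
```

>>> {"fn": "servo_tool", "kwargs": {
  "targets": [0,0,0,0,0,0,40,0,0,0,0,0,0,60,0,0,0,0,0,0,85,0,0,0,0,0,0,85,0,0,0,0,0,-10,85,0,0,0,0,0,-20,85,0,0,0,0,0,-30,85,0,0,0,0,0,-40,85]
}}

```text
clock: 57.15
tcp_pos: [0.5698, -0.1366, 0.1585]
ee_rot: [[-0.995, 0.098, -0.017], [0.099, 0.993, -0.057], [0.011, -0.059, -0.998]]
ft_force: [0.5, -0.2, -0.8]
grip_width: 0.0849
```

>>> {"fn": "servo_tool", "kwargs": {
  "targets": [0,0,0,0,0,-40,85,0,0,0,20,-10,-20,85,0,0,0,40,-20,0,85,0,0,0,40,-20,0,85,0,0,0,40,-20,0,85,0,0,0,20,-10,0,85,0,0,0,0,0,0,85,0,0,0,0,0,0,85]
}}

```text
clock: 57.95
tcp_pos: [0.4023, -0.1973, 0.2409]
ee_rot: [[-0.996, 0.095, 0.0], [0.094, 0.993, -0.066], [-0.006, -0.066, -0.998]]
ft_force: [0.6, -1.2, -0.1]
grip_width: 0.0851
```

```bash
python3 -c "
from h import *
go(420,-250,200,176)
a=snap('top','t26.png'); survey('t26.png'); b=snap('scene','s26.png')
u=proj('scene',[.56,-.05,.04])[0].astype(int)
A=cv2.resize(a[105:225,230:390,::-1],(533,400),interpolation=cv2.INTER_CUBIC)
B=cv2.resize(b[u[1]-75:u[1]+75,u[0]-50:u[0]+50,::-1],(267,400),interpolation=cv2.INTER_CUBIC)
cv2.imwrite('pics/m26.png',np.hstack([A,B]))
"
```

```text
t 57.95 tcp [ 402.3 -197.3  240.9] yaw 174.6 grip 85.1 F [ 0.6 -1.2 -0.1] J [-41. -23. -20.  91.  -3. -36.]
  rotvec [-3.79  0.32 -1.43] shift tool [-21.3 -51.3  40.9]
boards z28
mat z1
  px[253. 169.] ctr=(557.5,72.2) size=310x109 long-axis=-3.7deg
trowel handle z64
  px[254. 183.] ctr=(504.3,68.4) size=123x25 long-axis=-4.7deg
blade z4
  px[256. 154.] ctr=(610.7,61.5) size=127x45 long-axis=-4.7deg
lid handle z80
  px[324. 161.] ctr=(570.9,-147.0) size=98x17 long-axis=-4.6deg
rails z56
  px[347. 120.] ctr=(705.4,-228.0) size=277x11 long-axis=86.1deg
  px[393. 211.] ctr=(418.8,-367.8) size=59x50 long-axis=-32.7deg
```

View pics/m26.png

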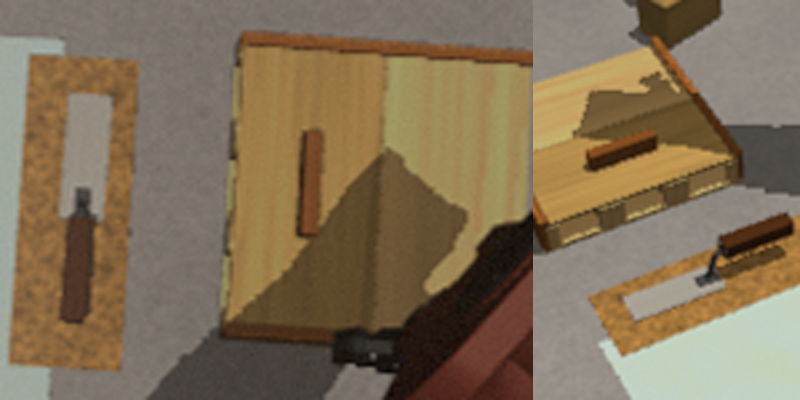

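The last picture shows the lid panel flush with the notched front wall, and the closing pull ended on the stop at 26 N with the bar over the middle of the compartment. The trowel lies flat in the middle of the mat and the gripper is clear, so I'm handing in.

```bash
python3 -c "
from h import *
manip.hand_in(); print(manip.observe()['clock'])"
```

```text
the job is handed in; nothing more can be done
the job is handed in; nothing more can be done
```

I handed the job in at about 58 s of the 210 s allowed. The hand-in gave no verdict, so what follows is from my own checks.

- **Boards:** this run had two. I slid the lid open to its stop and carried each board level on the trowel, turning a half circle on the way. They went into bays 2 and 3. One board had been knocked aside before I reached it, so I measured it again first.
- **Lid:** it ended against its stop with 26 N of pull. The bar handle measured 134 mm from its open position, against a 136 mm full stroke.
- **Trowel:** it lies flat, with its middle about 7 mm from the mat's centre.
- **Robot:** it was clear of everything at the end, and I never sent it near the can, mallet or sanding block. I didn't re-measure those three at the end.

**Where measurements disagreed:**
- Before the lid closed, two ways of reading the camera image put the board in bay 2 about 3 to 7 mm apart. The readings put the boards about 2 to 9 mm from the line of bay centres, against the 20 mm allowed.
- The trowel sat 3 to 4° twisted in the grip, and one board slid sideways on the blade during the turn. I corrected for both from the images.
- I couldn't see the boards again once the lid was shut.

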